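# Re-rig the sensor plates of a pressure-cell bench and zero the logger

## Task

Put the logger on hold with the round dome key on the keypad, then fit every loose sensor plate onto a free pair of screws on the mounting bar: lower its keyholes over the screw heads until it lies flat on the bar, and slide it along, fully home, so that it locks under the heads. When all are locked, zero the logger with the square dome key; press each key only until it clicks (its force drops) and no further, then let it spring back. Leave the rubber bulb and the clear acrylic disc where they are.

Things in the scene. Friction and masses are not known exactly. Their poses are not given: they have to be found in the camera images.
- plate1: loose flat steel plate 64 (x -40 to +24) x 104 (y) x 6 mm, 0.2-0.4 kg; may be absent. Origin: underside, midway between the ends of its two keyhole slots; z up. Keyholes at y = +33 and -33 mm run along x: 21 x 21 mm square mouth centred at x = -22 mm, then an 11 mm wide slot to its closed end, where an 8 mm shank stands centred at x = 0. Sensor block on top: see its grip point
- plate2: loose flat steel plate 64 (x -40 to +24) x 104 (y) x 6 mm, 0.2-0.4 kg; may be absent. Origin: underside, midway between the ends of its two keyhole slots; z up. Keyholes at y = +33 and -33 mm run along x: 21 x 21 mm square mouth centred at x = -22 mm, then an 11 mm wide slot to its closed end, where an 8 mm shank stands centred at x = 0. Sensor block on top: see its grip point
- plate3: loose flat steel plate 64 (x -40 to +24) x 104 (y) x 6 mm, 0.2-0.4 kg; may be absent. Origin: underside, midway between the ends of its two keyhole slots; z up. Keyholes at y = +33 and -33 mm run along x: 21 x 21 mm square mouth centred at x = -22 mm, then an 11 mm wide slot to its closed end, where an 8 mm shank stands centred at x = 0. Sensor block on top: see its grip point
- plate1_grip (a point): point inside the plate's black sensor block, 40 mm above the plate's underside and 8 mm from its origin along its -x. Block: 24 (x) x 36 (y) mm, from 6 to 56 mm above the underside; a stub 16 mm across and 12 mm high on top. A brass stub sticks out 10 mm from the +y face at 42 mm height (look only). Axes as the plate's
- plate2_grip (a point): point inside the plate's black sensor block, 40 mm above the plate's underside and 8 mm from its origin along its -x. Block: 24 (x) x 36 (y) mm, from 6 to 56 mm above the underside; a stub 16 mm across and 12 mm high on top. A brass stub sticks out 10 mm from the +y face at 42 mm height (look only). Axes as the plate's
- plate3_grip (a point): point inside the plate's black sensor block, 40 mm above the plate's underside and 8 mm from its origin along its -x. Block: 24 (x) x 36 (y) mm, from 6 to 56 mm above the underside; a stub 16 mm across and 12 mm high on top. A brass stub sticks out 10 mm from the +y face at 42 mm height (look only). Axes as the plate's
- place1 (a point): one of three alike screw pairs: midpoint between its screws, on the bar's top (20 mm above the bench). Screws at 33 mm along +y and -y: 8 mm shank, 8 mm free below a 4 mm thick head 16 mm across. A plate, either way round, goes mouths over heads, flat on the bar, then slides 22 mm along the plate's own -x till shanks meet slot ends: its origin is then here, axes parallel
- place2 (a point): one of three alike screw pairs: midpoint between its screws, on the bar's top (20 mm above the bench). Screws at 33 mm along +y and -y: 8 mm shank, 8 mm free below a 4 mm thick head 16 mm across. A plate, either way round, goes mouths over heads, flat on the bar, then slides 22 mm along the plate's own -x till shanks meet slot ends: its origin is then here, axes parallel
- place3 (a point): one of three alike screw pairs: midpoint between its screws, on the bar's top (20 mm above the bench). Screws at 33 mm along +y and -y: 8 mm shank, 8 mm free below a 4 mm thick head 16 mm across. A plate, either way round, goes mouths over heads, flat on the bar, then slides 22 mm along the plate's own -x till shanks meet slot ends: its origin is then here, axes parallel
- mount: aluminium mounting bar fixed to the bench, 330 (x) x 130 (y) x 20 mm, origin at the centre of its underside; the three screw pairs stand 100 mm apart along its x
- keypad: fixed grey keypad, 200 (x) x 90 (y) x 30 mm, origin at the centre of its underside; round key at x = -55 mm, square key at x = +55 mm, a small display between
- round_key (a joint): travel of the dome key, 34 mm in diameter, cap 14 mm proud of the keypad; m, 0 = released, grows downwards, springs back. Force rises from 1 N to a peak of 9 N at 2.7 mm, drops (the click) to 4.5 N at 6 mm, then climbs to a stop at 11 mm. Clicked from 4 mm; beyond 7.5 mm is too far
- round_key_top (a point): centre of the top face of the round dome key (45 mm above the bench when released); moves with it
- square_key (a joint): travel of the dome key, 32 mm square, cap 14 mm proud of the keypad; m, 0 = released, grows downwards, springs back. Force rises from 1 N to a peak of 9 N at 2.7 mm, drops (the click) to 4.5 N at 6 mm, then climbs to a stop at 11 mm. Clicked from 4 mm; beyond 7.5 mm is too far
- square_key_top (a point): centre of the top face of the square dome key (45 mm above the bench when released); moves with it
- bulb: bystander: orange rubber bulb, 68 mm in diameter, 100 mm tall, standing on its base; origin under its centre; loose
- acrylic: bystander: clear acrylic disc, 60 mm in diameter, 35 mm tall; origin under its centre; loose
Mind the look-alikes: they are no part of the job. Of the things like the keypad, leave any that is green; of the rest the larger one is meant.

How it is judged:
By the outcome, as a careful person would: the job done as asked, in the order asked, and still so for the second after the job is handed in, with the robot touching nothing.
Of plate1, plate2, plate3 only 2 to 3 are there at a start; the rules pass over those that are not, and their reading is None.
At some moment in a run one of plate1, plate2, plate3 may be knocked a few centimetres aside while the robot is not near it.
Once in a run the grip may slacken for a moment while it holds something.
It also fails if it takes over 210 s, if anything falls off the work surface, if the arm or the gripper's body presses on something with over 40 N, if the wrist force passes 120 N, or if a joint passes its speed limit or range.

## Robot

A 7-joint arm with a two-finger parallel gripper is mounted at the origin on the work surface. World frame = base frame: x ahead of the robot, y to its left, z up, the work surface at z = 0. Lengths are in m, angles in rad, forces in N, time in s.
With the tool pointing down it reaches from about 0.4 to 0.85 m from the base axis. Payload 10.4 kg.
Tool frame: the origin (TCP) lies between the finger pads; the fingertips stand 17 mm ahead of it and the grasp point (between the pads) lies 2 mm behind it; z points along the fingers, y is the direction in which the jaws open and shut (so a half turn about z gives the same grasp; the last joint's range is limited). The gripper opens to 85 mm and grips with 20 to 120 N. Pads are 22 mm wide; open, the fingers measure 114 mm over their backs; the gripper's body (76 mm by 85 mm) begins 54 mm behind the grasp point. The pads swing forward as they close: fully open they stand 13 mm farther back than shut.
Start: joints at [1.101, 0.332, -0.065, 1.46, 0.022, 1.35, -0.088], TCP at [0.27, -0.564, 0.21] pointing down, gripper open.
Joint ranges: [-2.6, 2.6], [-0.5, 2.12], [-1.47, 1.34], [0.16, 2.42], [-1.27, 4.41], [0.06, 2.06], [-2.6, 2.6]. Speed limits (rad/s): [2.22, 2.22, 2.79, 2.79, 3.14, 3.14, 3.14].

## Interface

Orientations are given as a unit quaternion [x, y, z, w].
In Python, from workcell import manip gives the robot as it stands.
- The arm moves only by the tool jog_arm, never from a script. Its argument "steps" is one flat list of numbers, 5 for each row, row after row: the finger opening in m, from 0 to 0.0854, then the shift along the tool's x, y, z in m, then the turn about the tool's z in rad. In form: [gripper, x, y, z, twist, gripper, x, y, z, twist, ...]. A call has exactly 10 rows; each row is the pose to reach, as a shift and turn from the pose commanded when the call began, along the tool's axes at that moment; what a row does not reach only later rows make up. A row lasts 1/10 s, in which the tool goes at most 50 mm and 8.59 degrees, less where a joint would pass 70% of its speed; a pose out of reach is approached as far as the arm can. A call with a gripper value outside its range is refused whole. The fingers move at their own pace and stop on an object; "grip_force" is the grip in N (left out, the last holds). Time passes only in rows, so rows that repeat a pose let the fingers close, or fill a call up. It gives the time, the measured TCP pose, the force and the opening at its end, in the units of the state.
- manip.get_obs(): the state, without advancing time (a new reading comes with each control period).
- manip.camera(name): name is "scene" or "top" or "wrist"; returns (picture, depth): 384x512x3 uint8, red, green, blue; 384x512 float32, m along the optical axis (not along the pixel's ray), 0 where there is no reading.
- manip.calibration(name): a dict with "mtx" (3x3 intrinsics, pixels), "world_to_cam" (4x4, takes a point from world to camera coordinates). Camera axes: x right, y down, z forward; pixel columns grow to the right and rows downward; lengths in m; the calibration is good to about 2 mm. The wrist camera is an equidistant fisheye: a pixel r from the principal point sees the ray r / f radians off the axis. A picture is of the moment at which its call begins: read the wrist's pose just before it. calibration takes no time and is no camera call; for the wrist camera it gives the pose at the moment of the call.
- manip.hand_in(): hands the job in, once; it reports no verdict.
The state is a dict: "clock": time; "joint_pos": joint angles; "joint_velocities": joint speeds; "tau": joint torques, N m; "position": TCP position; "ee_rot": TCP orientation; "ft_force": force on the tool from outside, world axes, zero at the start; "torque": the same for the moment, N m; "grip_width": opening from 0.0 (shut) to 1.0 (fully open).
Only numpy, scipy, OpenCV 4.12 (cv2) and the standard library are available. Lean on these libraries where they do the work, as an engineer would, in place of code of your own. Each camera call takes 0.05 s, during which the arm holds its last target.

## Working session

There is one attempt and no reset: what is moved stays moved. The work goes in short steps, Python scripts to look and compute and a tool call to move; the robot and the scene stay as the last step left them, time stands still between calls to the robot, and variables do not carry over. Pictures are saved under pics/ and viewed, and the job is handed in when it is done.

Besides the shell and the picture viewer there is one more tool, called after "Call:" in YAML: its name, and indented under it one key for each argument. jog_arm: Moves the arm, as the interface text tells. Its arguments: {"type":"object","properties":{"steps":{"type":"array"},"grip_force":{"type":"number"}},"required":["steps"]}

```bash
ls; mkdir -p pics; python3 - <<'E'
from workcell import manip
import cv2,numpy as np
o=manip.get_obs()
for k,v in o.items(): print(k,np.round(v,4))
for n in ["scene","top","wrist"]:
    c=manip.calibration(n);p,d=manip.camera(n)
    print(n,np.round(c["mtx"],2).tolist(),np.round(c["world_to_cam"],4).tolist(), (d>0).mean())
    cv2.imwrite(f"pics/{n}0.png",p[:,:,::-1]); np.save(f"pics/{n}0.npy",d)
E
```

```text
pics
clock 0.0
joint_pos [ 1.1014  0.3329 -0.0647  1.4609  0.0216  1.3499 -0.0885]
joint_velocities [ 0.0003  0.0006 -0.0016 -0.0002  0.0003  0.0018 -0.0019]
tau [-2.00000e-04 -6.25456e+01  4.92000e-02 -3.91600e+01  1.63000e-02
  9.90000e-03  1.00000e-04]
position [ 0.2699 -0.5633  0.2091]
ee_rot [ 9.751e-01  2.216e-01 -2.000e-04 -7.000e-04]
ft_force [-0.6034  0.466  -0.3136]
torque [-0.038   0.0205  0.0258]
grip_width 1.0006
scene [[494.25, 0.0, 250.44], [0.0, 494.25, 193.9], [0.0, 0.0, 1.0]] [[0.4365, 0.8996, 0.0099, -0.3111], [0.6479, -0.3067, -0.6972, -0.352], [-0.6242, 0.3108, -0.7168, 2.0557], [0.0, 0.0, 0.0, 1.0]] 0.9960123697916666
top [[413.78, 0.0, 257.4], [0.0, 413.78, 194.79], [0.0, 0.0, 1.0]] [[-0.0017, -0.9996, 0.0282, 0.0046], [-0.9954, -0.001, -0.0962, 0.6388], [0.0962, -0.0283, -0.995, 1.2863], [0.0, 0.0, 0.0, 1.0]] 0.9959716796875
wrist [[297.32, 0.0, 250.54], [0.0, 297.32, 189.13], [0.0, 0.0, 1.0]] [[0.4325, -0.9016, -0.0026, -0.6235], [-0.8563, -0.4116, 0.312, -0.0418], [-0.2824, -0.1328, -0.9501, 0.3801], [0.0, 0.0, 0.0, 1.0]] 0.996063232421875
```

View pics/top0.png

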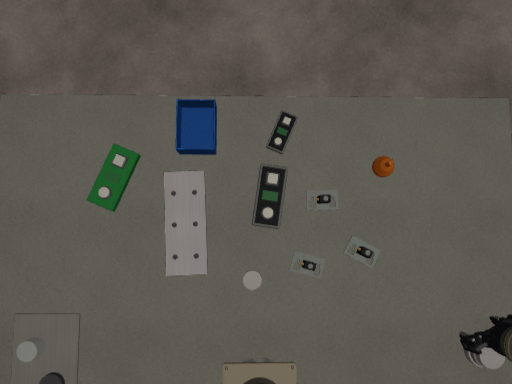

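View pics/scene0.png

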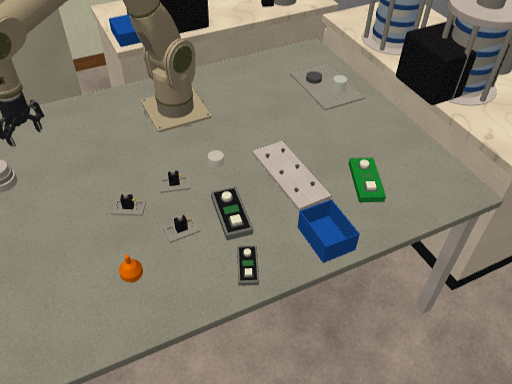

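View pics/wrist0.png

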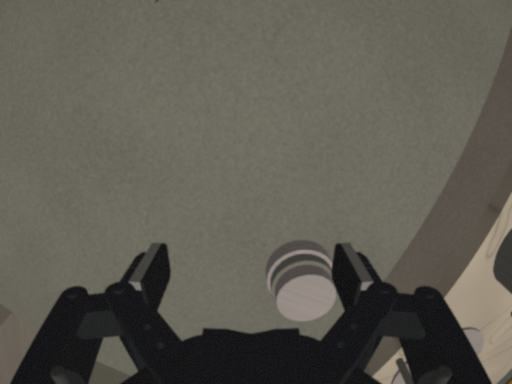

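Top view: the keypad candidates are green at (113,178), large grey at (270,196) and small grey at (282,132). The large grey one is meant, because green is excluded and it is the larger of the rest. The bar is at (185,223) and the plates are at (322,200), (308,265) and (363,251). I'll confirm in an enlarged crop and measure.

```bash
cat > h.py <<'E'
from workcell import manip
import cv2,numpy as np
from scipy.spatial.transform import Rotation as R
def ray(name,uv,cal=None):
    c=cal or manip.calibration(name);K=c["mtx"];T=np.array(c["world_to_cam"])
    x=(uv[0]-K[0,2])/K[0,0];y=(uv[1]-K[1,2])/K[1,1]
    if name=="wrist":
        r=np.hypot(x,y);s=np.sin(r)/r if r>1e-9 else 1;d=np.array([x*s,y*s,np.cos(r)])
    else: d=np.array([x,y,1.])
    Rw=T[:3,:3].T
    return -Rw@T[:3,3], Rw@d
def onz(name,uv,z,cal=None):
    o,d=ray(name,uv,cal);return o+d*(z-o[2])/d[2]
def proj(name,p,cal=None):
    c=cal or manip.calibration(name);K=c["mtx"];T=np.array(c["world_to_cam"])
    q=T[:3,:3]@np.array(p)+T[:3,3]
    if name=="wrist":
        h=np.hypot(q[0],q[1]);th=np.arctan2(h,q[2]);a=q[:2]/h*th
    else: a=q[:2]/q[2]
    return a*[K[0,0],K[1,1]]+K[:2,2]
E
python3 - <<'E'
from h import *
im=cv2.imread("pics/top0.png")
c=im[90:290,80:400]; cv2.imwrite("pics/crop1.png",cv2.resize(c,None,fx=2.5,fy=2.5,interpolation=cv2.INTER_CUBIC))
c=im[180:280,290:390]; cv2.imwrite("pics/crop2.png",cv2.resize(c,None,fx=6,fy=6,interpolation=cv2.INTER_CUBIC))
E
```

```text
(no output)
```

View pics/crop1.png

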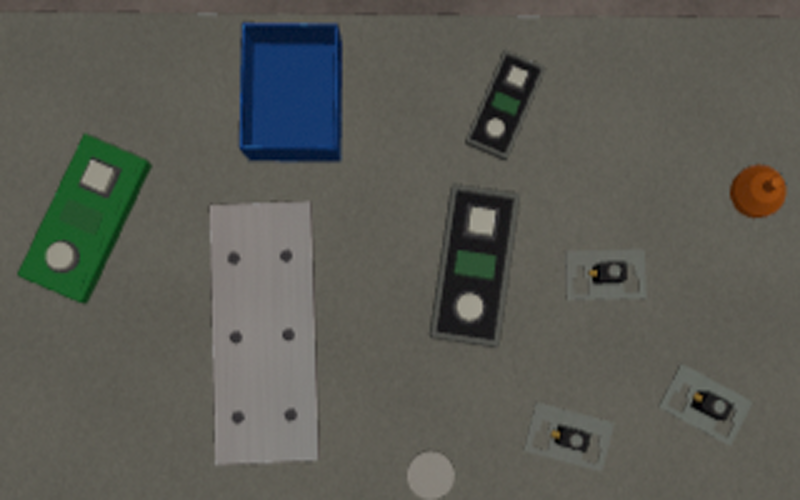

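View pics/crop2.png

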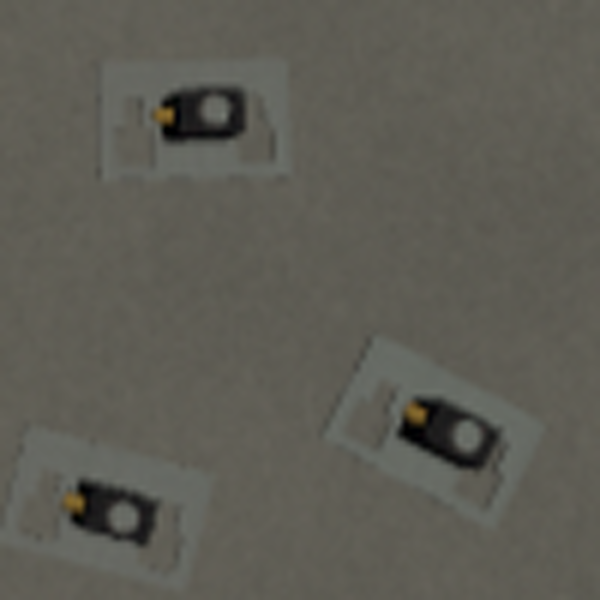

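The crop confirms the large grey keypad (dark face) at crop (475,262), with the round key lower at (470,307) and the square key upper at (481,221). All three plates have their brass stub, which is +y, pointing image left. Next are metric measurements.

```bash
python3 - <<'E'
from h import *
im=cv2.imread("pics/top0.png");d=np.load("pics/top0.npy")
c=manip.calibration("top");K=c["mtx"];T=np.array(c["world_to_cam"])
v,u=np.mgrid[:384,:512]
P=np.stack([(u-K[0,2])/K[0,0]*d,(v-K[1,2])/K[1,1]*d,d],-1)-T[:3,3]
W=P@T[:3,:3]
np.save("pics/W.npy",W)
z=W[...,2];z[d==0]=0
m=((z>0.008)&(z<0.3)).astype(np.uint8);n,l,s,ce=cv2.connectedComponentsWithStats(m)
for i in range(1,n):
    if s[i,4]>20:
        q=W[l==i];print(s[i],np.round(np.median(q,0),3),np.round(q[:,2].max(),3))
h=np.clip(z*2500,0,255).astype(np.uint8)
cv2.imwrite("pics/h.png",cv2.resize(h,None,fx=1.5,fy=1.5))
hsv=cv2.cvtColor(im,cv2.COLOR_BGR2HSV)
# bar
def rect(mask,z,name):
    n,l,s,ce=cv2.connectedComponentsWithStats(mask.astype(np.uint8))
    for i in range(1,n):
        if s[i,4]<8: continue
        cs,_=cv2.findContours((l==i).astype(np.uint8),0,2)
        r=cv2.minAreaRect(cs[0]);b=[onz("top",p,z)[:2] for p in cv2.boxPoints(r)]
        b=np.array(b);e=b[1]-b[0];f=b[2]-b[1]
        print(name,s[i].tolist(),np.round(onz("top",ce[i],z)[:2],4),"len",np.round([np.linalg.norm(e),np.linalg.norm(f)],3),"ang",np.round(np.degrees(np.arctan2([e[1],f[1]],[e[0],f[0]])),1))
g=cv2.cvtColor(im,cv2.COLOR_BGR2GRAY)
roi=np.zeros_like(g,bool);roi[160:285,155:215]=1
rect((g>120)&roi,0.02,"bar")
rect((g<85)&roi&(cv2.erode((cv2.morphologyEx(((g>120)&roi).astype(np.uint8),3,np.ones((9,9)))),np.ones((5,5)))>0),0.032,"head")
roi[:]=0;roi[160:232,250:290]=1
rect((g>140)&roi,0.045,"key")
rect((z>0.02)&roi,0.03,"pad")
roi[:]=0;roi[185:280,285:385]=1
rect((hsv[...,0]<30)&(hsv[...,1]>120)&(g>70)&roi,0.042,"brass")
rect((g<60)&roi,0.056,"block")
rect((z>0.02)&roi,0.056,"blockz")
E
```

```text
[176  99  41  56 880] [0.867 0.208 0.056] 0.087
[266 110  32  44 751] [ 0.848 -0.076  0.021] 0.035
[  87  143   53   68 1883] [0.695 0.46  0.031] 0.051
[372 156  23  21 376] [ 0.728 -0.392  0.054] 0.104
[ 252  163   36   66 1749] [ 0.635 -0.035  0.032] 0.054
[ 164  170   44  106 4282] [0.55  0.234 0.02 ] 0.037
[314 190  19  15 141] [ 0.626 -0.203  0.054] 0.073
[350 236   9   7  25] [ 0.498 -0.308  0.01 ] 0.012
[354 243  24  21 195] [ 0.459 -0.328  0.048] 0.074
[300 259  17  15 133] [ 0.42  -0.151  0.054] 0.074
[243 269  19  21 303] [0.375 0.022 0.035] 0.042
[  11  313   69   71 3577] [0.167 0.658 0.011] 0.066
[490 314  22  11 110] [ 0.299 -0.604  0.281] 0.3
[459 331  17  18 104] [ 0.254 -0.513  0.28 ] 0.3
[464 347  41  22 555] [ 0.139 -0.684  0.074] 0.082
[ 222  362   76   22 1501] [ 0.085 -0.     0.013] 0.076
bar [164, 171, 43, 105, 3983] [0.5502 0.234 ] len [0.13  0.329] ang [ -88.5 -178.1]
head [171, 191, 5, 5, 19] [0.6446 0.2716] len [0.013 0.013] ang [ -89.9 -179. ]
head [192, 190, 5, 5, 17] [0.6479 0.2055] len [0.013 0.011] ang [ -44.3 -134.9]
head [172, 223, 5, 4, 16] [0.5447 
[... 339 characters left out ...]
9 0.026] ang [-89.9 179.6]
key [263, 208, 10, 10, 73] [ 0.5824 -0.0268] len [0.027 0.029] ang [ -45.1 -135.1]
pad [252, 163, 36, 66, 1744] [ 0.6361 -0.0344] len [0.2  0.09] ang [ -8.2 -98. ]
block [317, 195, 14, 9, 86] [ 0.6237 -0.2009] len [0.041 0.025] ang [-89.9 178.9]
block [356, 246, 17, 12, 94] [ 0.4591 -0.3249] len [0.025 0.047] ang [ -28.1 -116.6]
block [302, 260, 14, 11, 78] [ 0.4196 -0.1517] len [0.023 0.041] ang [ -14.9 -104.1]
blockz [316, 194, 15, 9, 107] [ 0.6251 -0.2027] len [0.044 0.025] ang [-89.9 178.9]
blockz [357, 246, 16, 12, 127] [ 0.4599 -0.3274] len [0.026 0.048] ang [ -28.1 -116.6]
blockz [300, 260, 16, 11, 112] [ 0.4201 -0.1514] len [0.024 0.048] ang [ -19.3 -108.4]
```

View pics/h.png

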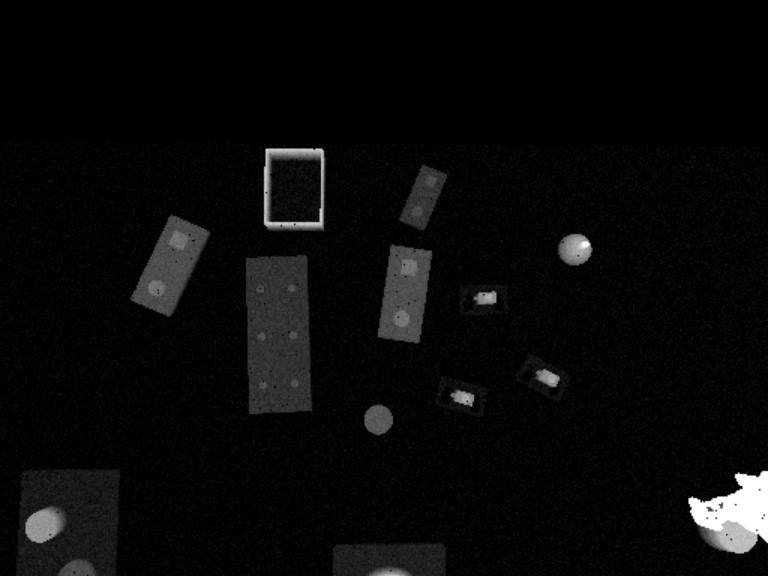

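```bash
cat >> h.py <<'E'
def yaw_of(o): # yaw of tool y, folded so near -90..90
    M=R.from_quat(o["ee_rot"]).as_matrix(); return np.degrees(np.arctan2(M[1,1],M[0,1]))
def go(x,y,z,yaw,ref=None):
    """shift in tool axes from ref=(x,y,z,yaw of tool y deg) to target"""
    o=manip.get_obs()
    if ref is None: ref=(*o["position"],yaw_of(o))
    a=np.radians(ref[3]); ty=np.array([np.cos(a),np.sin(a)]); tx=np.array([-np.sin(a),np.cos(a)])
    d=np.array([x-ref[0],y-ref[1]])
    dy=(yaw-ref[3]+180)%360-180
    print("ref",np.round(ref,4),"shift x,y,z",np.round([d@tx,d@ty,ref[2]-z],4),"twist",round(-np.radians(dy),4))
E
python3 - <<'E'
from h import *
o=manip.get_obs();M=R.from_quat(o["ee_rot"]).as_matrix();print(np.round(M,3))
go(.582,-.027,.13,0)
T=np.array(manip.calibration("wrist")["world_to_cam"]);cw=-T[:3,:3].T@T[:3,3]
print("cam in tool",np.round(M.T@(cw-o["position"]),4),np.round(M.T@T[:3,:3].T,3))
E
```

```text
[[ 0.902  0.432 -0.   ]
 [ 0.432 -0.902  0.001]
 [-0.    -0.001 -1.   ]]
ref [  0.2699  -0.5634   0.2093 -64.3951] shift x,y,z [ 0.5132 -0.3488  0.0793] twist -1.1239
cam in tool [ 0.0791 -0.0005 -0.1633] [[ 0.    -0.95  -0.312]
 [ 1.     0.001 -0.001]
 [ 0.001 -0.312  0.95 ]]
```

Call:
jog_arm:
  steps: [0,0.04,-0.027,0,-0.08,0,0.08,-0.054,0,-0.2,0,0.12,-0.08,0,-0.33,0,0.16,-0.108,0,-0.46,0,0.2,-0.135,0,-0.6,0,0.24,-0.162,0,-0.74,0,0.28,-0.19,0,-0.88,0,0.32,-0.216,0,-1.02,0,0.355,-0.24,0,-1.12,0,0.38,-0.258,0,-1.124]

```text
clock: 1.15
position: [0.5024, -0.1637, 0.21]
ee_rot: [0.705, 0.709, 0.0, -0.0]
ft_force: [0.3, 0.6, 0.3]
grip_width: 0.002
```

```bash
python3 - <<'E'
from h import *
go(.582,-.027,.10,0)
print(manip.get_obs()["joint_pos"],manip.get_obs()["clock"])
E
```

```text
ref [ 0.5024 -0.1637  0.21    0.3637] shift x,y,z [0.1362 0.0805 0.11  ] twist 0.0063
[ 0.67601553  0.15356436 -0.49098246  1.69449395  0.07416933  1.3118415
  0.17728146] 1.15
```

Call:
jog_arm:
  steps: [0,0.035,0.02,0,0,0,0.07,0.04,0,0,0,0.105,0.06,0,0,0,0.137,0.08,0,0,0,0.137,0.08,0.03,0,0,0.137,0.08,0.06,0,0,0.137,0.08,0.09,0,0,0.137,0.08,0.11,0,0,0.137,0.08,0.11,0,0,0.137,0.08,0.11,0]

```text
clock: 2.15
position: [0.5814, -0.0298, 0.1004]
ee_rot: [0.707, 0.707, -0.0, -0.0]
ft_force: [0.7, -1.0, 1.4]
grip_width: -0.004
```

```bash
python3 - <<'E'
from h import *
go(.582,-.027,.065,0)
c=manip.calibration("wrist");p,d=manip.camera("wrist");cv2.imwrite("pics/w1.png",p[:,:,::-1])
print(proj("wrist",[.582,-.027,.045],c),proj("wrist",[.691,-.0426,.045],c))
E
```

```text
ref [ 0.5814 -0.0298  0.1004  0.0007] shift x,y,z [0.0028 0.0006 0.0354] twist 0.0
[252.78466528 196.26853927] [380.33685012 213.11206342]
```

View pics/w1.png

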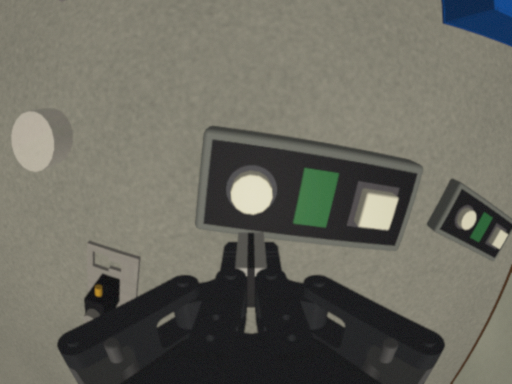

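The wrist view shows the round key at (251,194), against a prediction of (253,196). That agrees to about 1 mm, so I'll descend to just above the cap.

Call:
jog_arm:
  steps: [0,0.003,0.001,0.01,0,0,0.003,0.001,0.02,0,0,0.003,0.001,0.028,0,0,0.003,0.001,0.034,0,0,0.003,0.001,0.036,0,0,0.003,0.001,0.037,0,0,0.003,0.001,0.038,0,0,0.003,0.001,0.038,0,0,0.003,0.001,0.038,0,0,0.003,0.001,0.038,0]

```text
clock: 3.2
position: [0.5824, -0.0269, 0.0621]
ee_rot: [0.707, 0.707, 0.0, 0.0]
ft_force: [0.1, -0.3, -0.1]
grip_width: 0.001
```

Call:
jog_arm:
  steps: [0,0,0,0.0005,0,0,0,0,0.001,0,0,0,0,0.0015,0,0,0,0,0.002,0,0,0,0,0.0025,0,0,0,0,0.0025,0,0,0,0,0.0025,0,0,0,0,0.0025,0,0,0,0,0.0025,0,0,0,0,0.0025,0]

```text
clock: 4.2
position: [0.5823, -0.0268, 0.0594]
ee_rot: [0.707, 0.707, -0.0, 0.0]
ft_force: [0.7, -0.2, -0.1]
grip_width: -0.001
```

Call:
jog_arm:
  steps: [0,0,0,0.0003,0,0,0,0,0.0006,0,0,0,0,0.0009,0,0,0,0,0.0012,0,0,0,0,0.0015,0,0,0,0,0.0015,0,0,0,0,0.0015,0,0,0,0,0.0015,0,0,0,0,0.0015,0,0,0,0,0.0015,0]

```text
clock: 5.2
position: [0.5823, -0.0268, 0.0579]
ee_rot: [0.707, 0.707, 0.0, 0.0]
ft_force: [-0.1, -0.0, 0.8]
grip_width: -0.003
```

Call:
jog_arm:
  steps: [0,0,0,0.0003,0,0,0,0,0.0006,0,0,0,0,0.0009,0,0,0,0,0.0012,0,0,0,0,0.0015,0,0,0,0,0.0015,0,0,0,0,0.0015,0,0,0,0,0.0015,0,0,0,0,0.0015,0,0,0,0,0.0015,0]

```text
clock: 6.2
position: [0.5823, -0.0268, 0.0564]
ee_rot: [0.707, 0.707, -0.0, 0.0]
ft_force: [-0.3, 0.2, 0.2]
grip_width: 0.002
```

```bash
python3 - <<'E'
from h import *
print(manip.get_obs()["ft_force"])
p,d=manip.camera("wrist");cv2.imwrite("pics/w2.png",p[:,:,::-1])
p,d=manip.camera("top");cv2.imwrite("pics/t2.png",cv2.resize(p[150:240,230:310,::-1],None,fx=6,fy=6))
E
```

```text
[-0.30108329  0.19764048  0.2252832 ]
```

View pics/w2.png

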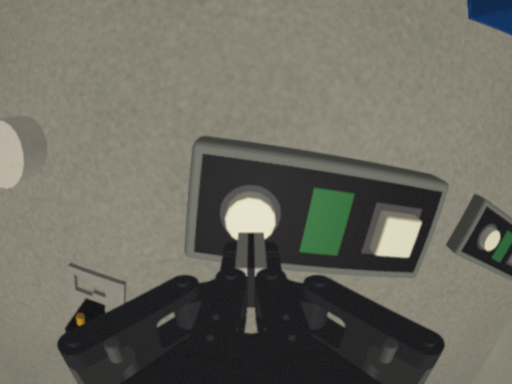

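```bash
python3 - <<'E'
from h import *
c=manip.calibration("wrist");o=manip.get_obs()["position"]
for z in (.045,.040): print(z,proj("wrist",[.582,-.027,z],c),proj("wrist",[.582-.017,-.027,z],c),proj("wrist",[.582+.017,-.027,z],c))
for dz in (0,.01,.017): print(dz,proj("wrist",o-[0,0,dz],c))
im=cv2.imread("pics/w2.png");cv2.imwrite("pics/w2c.png",cv2.resize(im[170:290,180:320],None,fx=5,fy=5))
E
```

```text
0.045 [251.7988933  223.23482508] [225.52538702 223.1417168 ] [278.05272964 223.15091091]
0.04 [251.77055888 220.08048972] [226.11190694 219.99841559] [277.41087454 220.00927397]
0 [252.35902964 230.76077662]
0.01 [252.27392635 223.90012031]
0.017 [252.21875982 219.47265318]
```

View pics/w2c.png

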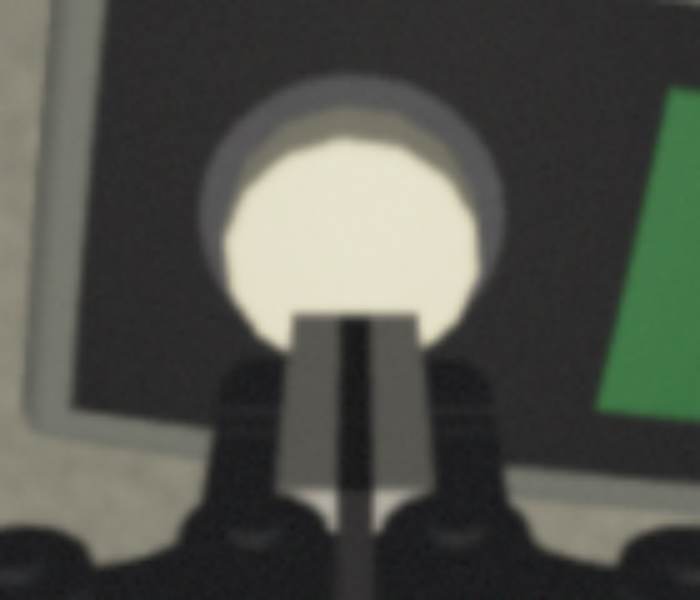

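```bash
python3 - <<'E'
from h import *
c=manip.calibration("wrist");o=manip.get_obs()["position"]
for h in (0.005,.01,.017,.02): print(h,proj("wrist",o+[-.006,.011,-h],c))
a=cv2.imread("pics/w1.png");b=cv2.imread("pics/w2.png")
for im in (a,b):
    m=(im.min(2)>170)[:,200:300];
    r=m.sum(1);i=r.argmax();print("widest",i,r[max(0,i-3):i+4], np.nonzero(r>5)[0][[0,-1]])
E
```

```text
0.005 [242.55610755 211.00750455]
0.01 [242.7573812  207.98063475]
0.017 [243.02359874 203.98752348]
0.02 [243.13249057 202.35760552]
widest 192 [39 40 40 41 41 41 40] [176 212]
widest 216 [47 47 47 49 49 49 49] [199 237]
```

```bash
python3 - <<'E'
from h import *
c=manip.calibration("wrist");o=manip.get_obs()["position"]
p,d=manip.camera("wrist")
def pt(u,v):
    O,r=ray("wrist",(u,v),c); 
    return O+r/ r.dot(np.array(c["world_to_cam"])[2,:3])*d[v,u]
for v in (205,215,222,228,231,234,236,240,250,260,266,270,280): print(v,d[v,245].round(4),(pt(245,v)-o).round(4))
print(pt(220,215),pt(280,215))
E
```

```text
205 0.1883 [-0.0046  0.0121 -0.0125]
215 0.1909 [-0.0047  0.005  -0.0129]
222 0.1915 [-0.0047  0.0004 -0.012 ]
228 0.1933 [-0.0047 -0.0041 -0.0125]
231 0.1948 [-0.0048 -0.0066 -0.0132]
234 0.1498 [-0.0039  0.0119  0.0281]
236 0.1487 [-0.0039  0.0115  0.0294]
240 0.1446 [-0.0038  0.0115  0.0337]
250 0.1359 [-0.0037  0.0111  0.043 ]
260 0.1273 [-0.0035  0.0112  0.052 ]
266 0.1227 [-0.0034  0.0112  0.0569]
270 0.1214 [-0.0034  0.0103  0.0585]
280 0.1131 [-0.0033  0.0111  0.0669]
[ 0.56010913 -0.02704608  0.03150714] [ 0.60149728 -0.0269696   0.0316226 ]
```

```bash
python3 - <<'E'
from h import *
o=manip.get_obs()["position"]
p,d=manip.camera("scene");im=p[:,:,::-1].copy()
cv2.imwrite("pics/s3.png",cv2.resize(im[120:260,170:290],None,fx=5,fy=4))
print(proj("scene",o),proj("scene",o-[0,0,.017]),proj("scene",o+[0,0,.028]))
E
```

```text
[226.23538543 192.14314396] [226.36335408 195.69425871] [226.02042553 186.17803269]
```

View pics/s3.png

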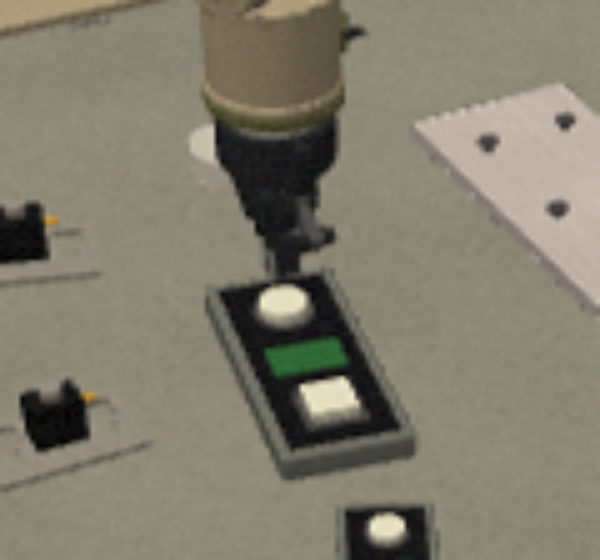

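The closed fingertips show about 28 mm above the TCP in the wrist depth and also sit well above the cap in the scene view, so there is no contact. That contradicts the stated 17 mm ahead. I'll go down gradually, re-measuring the gap.

Call:
jog_arm:
  steps: [0,0,0,0.002,0,0,0,0,0.004,0,0,0,0,0.006,0,0,0,0,0.008,0,0,0,0,0.01,0,0,0,0,0.012,0,0,0,0,0.014,0,0,0,0,0.015,0,0,0,0,0.015,0,0,0,0,0.015,0]

```text
clock: 7.4
position: [0.5823, -0.0268, 0.0415]
ee_rot: [0.707, 0.707, 0.0, 0.0]
ft_force: [-1.2, -0.5, 0.9]
grip_width: 0.001
```

```bash
cat >> h.py <<'E'
def wpt(u,v,c,d):
    O,r=ray("wrist",(u,v),c); return O+r/ r.dot(np.array(c["world_to_cam"])[2,:3])*d[v,u]
E
python3 - <<'E'
from h import *
c=manip.calibration("wrist");o=manip.get_obs()["position"]
p,d=manip.camera("wrist");cv2.imwrite("pics/w4.png",cv2.resize(p[170:310,160:340,::-1],None,fx=4,fy=4))
print(o)
for v in range(210,260,4): print(v,wpt(245,v,c,d).round(4),(wpt(245,v,c,d)-o).round(4))
E
```

```text
[ 0.58233044 -0.02677273  0.04145916]
210 [ 0.578  -0.0117  0.0448] [-0.0043  0.0151  0.0034]
214 [ 0.578  -0.0144  0.0445] [-0.0043  0.0124  0.0031]
218 [ 0.578  -0.0168  0.0449] [-0.0044  0.01    0.0035]
222 [ 0.578  -0.0194  0.0449] [-0.0044  0.0074  0.0034]
226 [ 0.5779 -0.0228  0.0432] [-0.0044  0.004   0.0017]
230 [ 0.5779 -0.0249  0.0443] [-0.0044  0.0019  0.0028]
234 [ 0.5784 -0.0149  0.0695] [-0.0039  0.0119  0.028 ]
238 [ 0.5785 -0.0153  0.0732] [-0.0039  0.0115  0.0317]
242 [ 0.5785 -0.0156  0.0768] [-0.0038  0.0112  0.0353]
246 [ 0.5786 -0.0158  0.0804] [-0.0037  0.011   0.0389]
250 [ 0.5786 -0.0159  0.0841] [-0.0037  0.0109  0.0426]
254 [ 0.5787 -0.0155  0.0885] [-0.0036  0.0113  0.047 ]
258 [ 0.5788 -0.0152  0.0925] [-0.0035  0.0116  0.051 ]
```

View pics/w4.png

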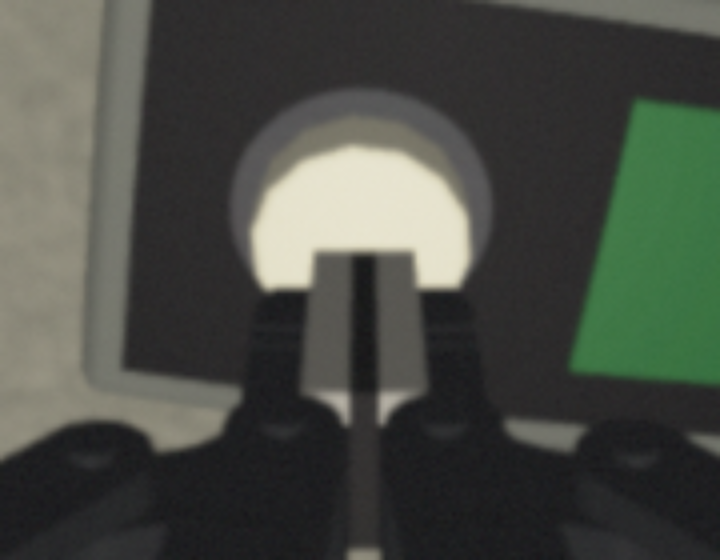

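The cap is undepressed at z 0.0448 and the tips are at about 0.0695, leaving roughly 24 mm to go.

Call:
jog_arm:
  steps: [0,0,0,0.003,0,0,0,0,0.006,0,0,0,0,0.009,0,0,0,0,0.012,0,0,0,0,0.015,0,0,0,0,0.018,0,0,0,0,0.02,0,0,0,0,0.021,0,0,0,0,0.021,0,0,0,0,0.021,0]

```text
clock: 8.45
position: [0.5824, -0.0268, 0.0211]
ee_rot: [0.707, 0.707, -0.0, 0.0]
ft_force: [-3.9, -0.6, 9.0]
grip_width: -0.003
```

```bash
python3 - <<'E'
from h import *
c=manip.calibration("wrist");o=manip.get_obs()["position"]
p,d=manip.camera("wrist");cv2.imwrite("pics/w5.png",cv2.resize(p[170:310,160:340,::-1],None,fx=4,fy=4))
for v in range(210,246,3): print(v,wpt(245,v,c,d).round(4),(wpt(245,v,c,d)-o).round(4))
E
```

```text
210 [ 0.5782 -0.009   0.0311] [-0.0042  0.0178  0.01  ]
213 [ 0.5782 -0.0097  0.0337] [-0.0042  0.0171  0.0127]
216 [ 0.5783 -0.0098  0.0377] [-0.0041  0.017   0.0166]
219 [ 0.5784 -0.0102  0.0408] [-0.004   0.0166  0.0197]
222 [ 0.5784 -0.0114  0.0421] [-0.004   0.0155  0.021 ]
225 [ 0.5784 -0.0132  0.0419] [-0.004   0.0137  0.0209]
228 [ 0.5783 -0.0156  0.0405] [-0.0041  0.0112  0.0194]
231 [ 0.5784 -0.0165  0.0424] [-0.0041  0.0104  0.0214]
234 [ 0.5784 -0.0155  0.0479] [-0.004   0.0113  0.0268]
237 [ 0.5785 -0.0154  0.0513] [-0.0039  0.0114  0.0303]
240 [ 0.5786 -0.0156  0.0543] [-0.0038  0.0112  0.0332]
243 [ 0.5786 -0.0158  0.057 ] [-0.0038  0.011   0.0359]
```

View pics/w5.png

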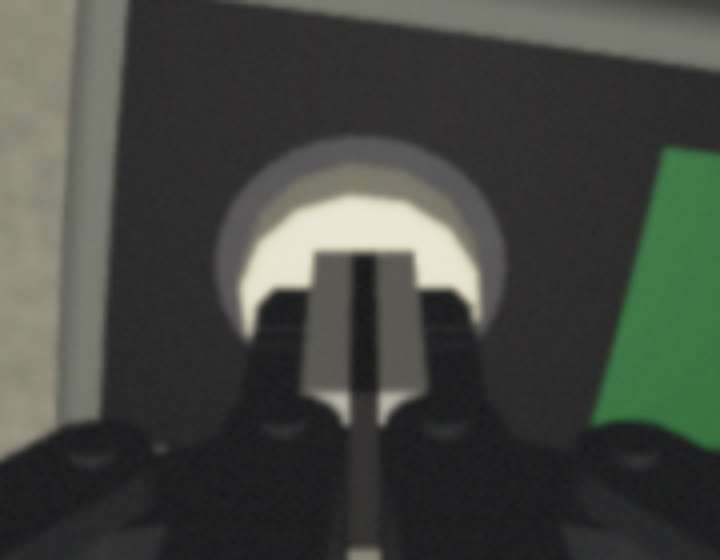

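Contact: 9.0 N, the peak, with the cap depressed about 2.7 mm. Small further steps should take it past the click.

Call:
jog_arm:
  steps: [0,0,0,0.0003,0,0,0,0,0.0006,0,0,0,0,0.0009,0,0,0,0,0.0012,0,0,0,0,0.0015,0,0,0,0,0.0015,0,0,0,0,0.0015,0,0,0,0,0.0015,0,0,0,0,0.0015,0,0,0,0,0.0015,0]

```text
clock: 9.5
position: [0.5824, -0.0268, 0.0194]
ee_rot: [0.707, 0.707, -0.0, 0.0]
ft_force: [-3.4, -0.3, 6.8]
grip_width: -0.001
```

Call:
jog_arm:
  steps: [0,0,0,0.0003,0,0,0,0,0.0006,0,0,0,0,0.0009,0,0,0,0,0.0009,0,0,0,0,0.0009,0,0,0,0,0.0009,0,0,0,0,0.0009,0,0,0,0,0.0009,0,0,0,0,0.0009,0,0,0,0,0.0009,0]

```text
clock: 10.5
position: [0.5824, -0.0268, 0.018]
ee_rot: [0.707, 0.707, 0.0, 0.0]
ft_force: [-1.8, 0.3, 4.2]
grip_width: -0.003
```

The force dropped to 4.2 N, so the round key has clicked. I'll lift and let it spring back.

Call:
jog_arm:
  steps: [0,0,0,-0.005,0,0,0,0,-0.015,0,0,0,0,-0.045,0,0,0,0,-0.08,0,0,0,0,-0.11,0,0.085,-0.04,0,-0.12,0,0.085,-0.08,0.015,-0.12,0,0.085,-0.12,0.03,-0.12,0,0.085,-0.15,0.04,-0.12,0,0.085,-0.17,0.04,-0.12,0]

```text
clock: 11.5
position: [0.6226, -0.1998, 0.1381]
ee_rot: [0.708, 0.706, -0.0, 0.0]
ft_force: [0.2, -0.5, -0.3]
grip_width: 0.848
```

```bash
python3 - <<'E'
from h import *
p,d=manip.camera("top");cv2.imwrite("pics/t6.png",cv2.resize(p[150:290,180:400,::-1],None,fx=3.5,fy=3.5,interpolation=cv2.INTER_CUBIC))
c=manip.calibration("wrist");p,d=manip.camera("wrist");cv2.imwrite("pics/w6.png",p[:,:,::-1]);np.save("pics/w6.npy",d)
o=manip.get_obs();print(o["position"],yaw_of(o))
E
```

```text
[ 0.62164753 -0.20093199  0.13790215] -0.2861369327223892
```

View pics/t6.png

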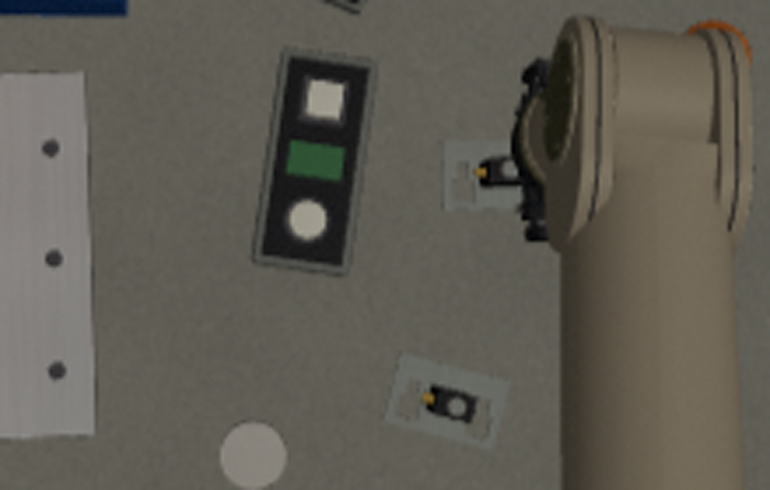

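View pics/w6.png

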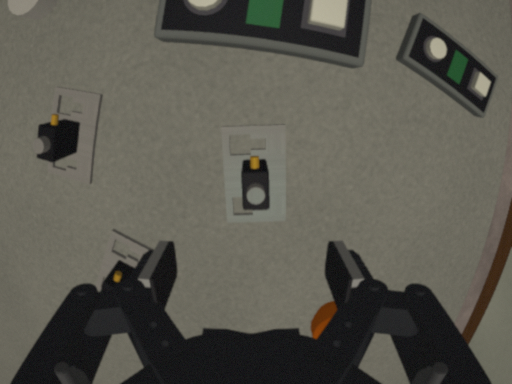

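The top view shows two plates, unmoved, and the keys released. The wrist view shows plate A with its stub top at (256,195) and brass at (255,162), plus pads open.

```bash
cat >> h.py <<'E'
def plate_wrist(im,c,near,r=60):
    """im BGR; brass centroid z .042 + stub grey top z .068 -> grip xy, yaw of plate +y-90"""
    hsv=cv2.cvtColor(im,cv2.COLOR_BGR2HSV)
    roi=np.zeros(im.shape[:2],bool);u,v=map(int,near);roi[max(0,v-r):v+r,max(0,u-r):u+r]=1
    def big(m):
        n,l,s,ce=cv2.connectedComponentsWithStats((m&roi).astype(np.uint8));i=1+s[1:,4].argmax();return ce[i],s[i]
    br,bs=big((hsv[...,0]<32)&(hsv[...,1]>110)&(hsv[...,2]>90))
    return br,bs
E
python3 - <<'E'
from h import *
im=cv2.imread("pics/w6.png")
cv2.imwrite("pics/w6c.png",cv2.resize(im[115:230,210:300],None,fx=6,fy=5.2,interpolation=cv2.INTER_CUBIC))
c=manip.calibration("wrist");d=np.load("pics/w6.npy")
# height map
v,u=np.mgrid[100:240,200:320]
P=np.array([[wpt(x,y,c,d) for x in range(200,320)] for y in range(100,240)])
z=P[...,2]
for lo,hi,n in((.064,.075,"stub"),(.050,.062,"block"),(.004,.012,"plate")):
    m=(z>lo)&(z<hi);q=P[m];
    n_,l,s,ce=cv2.connectedComponentsWithStats(m.astype(np.uint8));i=1+s[1:,4].argmax();q=P[l==i]
    rr=cv2.minAreaRect(q[:,:2].astype(np.float32)*1000);print(n,len(q),np.round(q.mean(0),4),rr,s[i])
# finger tips
for vv in (244,250,256,262): print([wpt(uu,vv,c,d).round(4).tolist() for uu in (150,165,335,350)])
E
```

```text
stub 275 [ 0.6245 -0.2026  0.0672] ((624.4501953125, -203.0163116455078), (15.25586986541748, 15.344438552856445), 76.84931945800781) [ 46  86  19  19 275]
block 784 [ 0.6243 -0.2001  0.0552] ((624.52392578125, -202.90005493164062), (24.111860275268555, 35.78204345703125), 1.5627671480178833) [ 41  70  29  40 784]
plate 3614 [ 0.6268 -0.199   0.0054] ((624.2298583984375, -203.05609130859375), (64.46167755126953, 103.88971710205078), 1.700954794883728) [  21   25   65   97 3614]
[[0.4991, -0.2888, -0.001], [0.5788, -0.1895, 0.1769], [0.621, -0.1206, 0.3012], [0.7398, -0.2902, -0.0018]]
[[0.5704, -0.1931, 0.177], [0.5802, -0.1897, 0.1824], [0.6604, -0.1899, 0.1825], [0.6702, -0.1935, 0.177]]
[[0.572, -0.1935, 0.1823], [0.5812, -0.1905, 0.1866], [0.66, -0.1917, 0.185], [0.666, -0.1898, 0.1888]]
[[0.5764, -0.1893, 0.1943], [0.5813, -0.1929, 0.188], [0.6599, -0.1942, 0.1864], [0.6645, -0.1899, 0.1938]]
```

View pics/w6c.png

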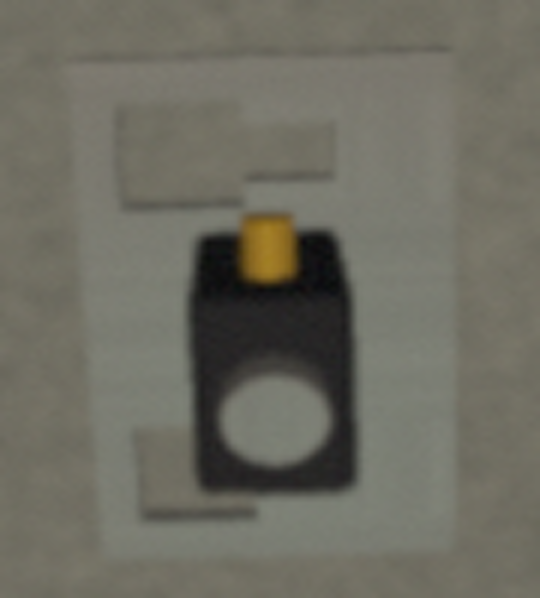

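Depth gives plate A's grip at (0.6244,-0.2030) with yaw 1.6° and the mouths at -x, and the sizes match. I'll approach above it.

```bash
python3 - <<'E'
from h import *
go(.6244,-.203,.07,1.6)
E
```

```text
ref [ 0.6216 -0.2009  0.1379 -0.2861] shift x,y,z [-0.0021  0.0028  0.0679] twist -0.0329
```

Call:
jog_arm:
  steps: [0.085,-0.002,0.003,0.01,-0.033,0.085,-0.002,0.003,0.02,-0.033,0.085,-0.002,0.003,0.035,-0.033,0.085,-0.002,0.003,0.05,-0.033,0.085,-0.002,0.003,0.06,-0.033,0.085,-0.002,0.003,0.068,-0.033,0.085,-0.002,0.003,0.068,-0.033,0.085,-0.002,0.003,0.068,-0.033,0.085,-0.002,0.003,0.068,-0.033,0.085,-0.002,0.003,0.068,-0.033]

```text
clock: 12.6
position: [0.6257, -0.199, 0.0707]
ee_rot: [0.695, 0.719, 0.0, 0.001]
ft_force: [0.4, -0.6, 0.5]
grip_width: 0.996
```

```bash
python3 - <<'E'
from h import *
go(.6244,-.203,.0,1.6)
c=manip.calibration("wrist");p,d=manip.camera("wrist");cv2.imwrite("pics/w7.png",p[:,:,::-1])
E
```

```text
ref [ 0.6257 -0.199   0.0707  1.8831] shift x,y,z [-0.004  -0.0015  0.0707] twist 0.0049
```

View pics/w7.png

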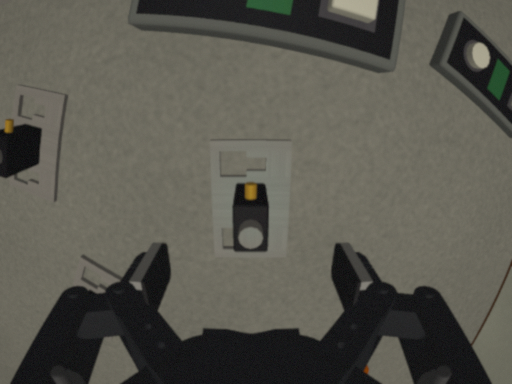

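Call:
jog_arm:
  steps: [0.085,-0.002,-0.001,0.01,0.005,0.085,-0.004,-0.0015,0.02,0.005,0.085,-0.004,-0.0015,0.03,0.005,0.085,-0.004,-0.0015,0.04,0.005,0.085,-0.004,-0.0015,0.05,0.005,0.085,-0.004,-0.0015,0.06,0.005,0.085,-0.004,-0.0015,0.067,0.005,0.085,-0.004,-0.0015,0.071,0.005,0.085,-0.004,-0.0015,0.071,0.005,0.085,-0.004,-0.0015,0.071,0.005]

```text
clock: 13.65
position: [0.6242, -0.2029, -0.0006]
ee_rot: [0.697, 0.717, 0.0, 0.0]
ft_force: [-0.3, -0.0, 0.2]
grip_width: 0.996
```

```bash
python3 - <<'E'
from h import *
go(.6244,-.203,.0,1.6)
c=manip.calibration("wrist");p,d=manip.camera("wrist");cv2.imwrite("pics/w8.png",p[:,:,::-1])
E
```

```text
ref [ 6.2420e-01 -2.0290e-01 -6.0000e-04  1.6046e+00] shift x,y,z [-0.0001  0.0002 -0.0006] twist 0.0001
```

View pics/w8.png

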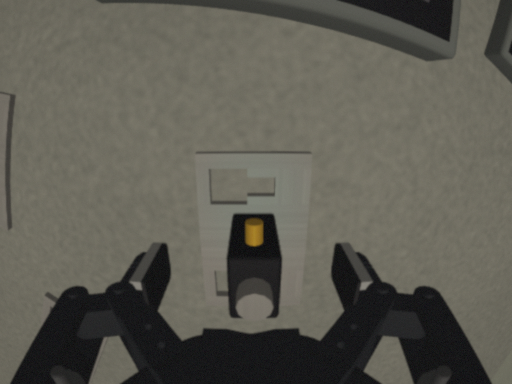

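Call:
jog_arm:
  steps: [0.02,0,0,0,0,0.01,0,0,0,0,0.01,0,0,0,0,0.01,0,0,0,0,0.01,0,0,0,0,0.01,0,0,0,0,0.01,0,0,0,0,0.01,0,0,0,0,0.01,0,0,0,0,0.01,0,0,0,0]
  grip_force: 60

```text
clock: 14.7
position: [0.6242, -0.2029, -0.0006]
ee_rot: [0.697, 0.717, 0.0, 0.0]
ft_force: [0.6, -0.3, 4.8]
grip_width: 0.275
```

```bash
python3 - <<'E'
from h import *
go(.6244,-.203,.0,1.6)
c=manip.calibration("wrist");p,d=manip.camera("wrist");cv2.imwrite("pics/w9.png",p[:,:,::-1])
E
```

```text
ref [ 6.2420e-01 -2.0290e-01 -6.0000e-04  1.6038e+00] shift x,y,z [-0.0001  0.0002 -0.0006] twist 0.0001
```

View pics/w9.png

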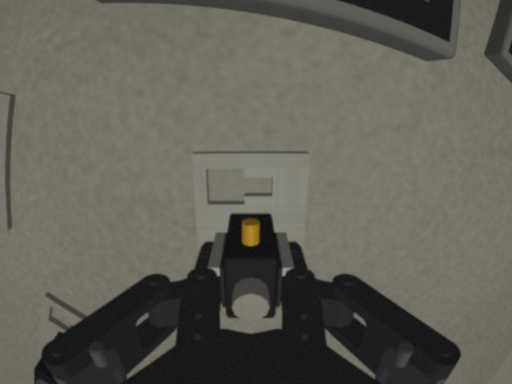

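Gripped at 23.4 mm. I'll lift and carry it to short of the bar, to measure the screws with the wrist camera.

Call:
jog_arm:
  steps: [0.01,0,0,-0.01,0,0.01,0,0,-0.03,0,0.01,0,0,-0.06,0,0.01,0,0,-0.095,0,0.01,0,0,-0.13,0,0.01,0.03,-0.005,-0.15,0,0.01,0.07,-0.015,-0.15,0,0.01,0.11,-0.03,-0.15,0,0.01,0.15,-0.045,-0.15,0,0.01,0.19,-0.06,-0.15,0]

```text
clock: 15.75
position: [0.5571, -0.0132, 0.1489]
ee_rot: [0.697, 0.717, -0.0, -0.0]
ft_force: [1.0, 0.2, -1.9]
grip_width: 0.274
```

Call:
jog_arm:
  steps: [0.01,0.03,-0.01,0,0,0.01,0.06,-0.02,0,0,0.01,0.08,-0.02,0,0,0.01,0.09,-0.02,0,0,0.01,0.09,-0.02,0,0,0.01,0.09,-0.02,0,0,0.01,0.09,-0.02,0,0,0.01,0.09,-0.02,0,0,0.01,0.09,-0.02,0,0,0.01,0.09,-0.02,0,0]

```text
clock: 16.75
position: [0.5362, 0.0745, 0.149]
ee_rot: [0.697, 0.717, -0.0, 0.0]
ft_force: [0.1, 0.6, -2.5]
grip_width: 0.273
```

```bash
python3 - <<'E'
from h import *
o=manip.get_obs();print(o["position"],yaw_of(o),o["grip_width"],o["ft_force"],o["joint_pos"].round(2))
c=manip.calibration("wrist");p,d=manip.camera("wrist");cv2.imwrite("pics/w10.png",p[:,:,::-1]);np.save("pics/w10.npy",d)
p,d=manip.camera("top");cv2.imwrite("pics/t10.png",p[:,:,::-1])
E
```

```text
[0.53617208 0.07445376 0.14898917] 1.573032832087741 0.27268283494589807 [ 0.06493915  0.57915915 -2.45094773] [ 0.35  0.26 -0.65  1.74  0.17  1.21 -0.32]
```

View pics/w10.png

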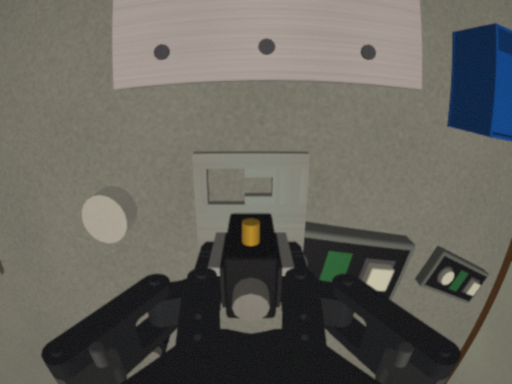

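View pics/t10.png

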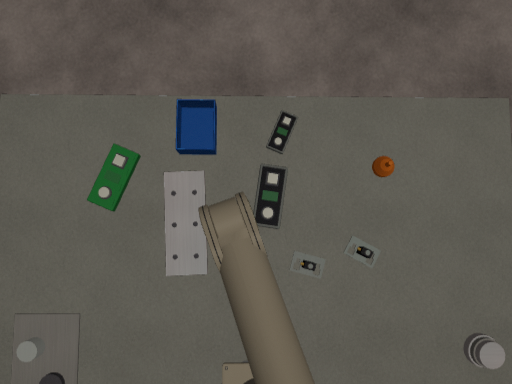

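```bash
python3 - <<'E'
from h import *
im=cv2.imread("pics/w10.png");d=np.load("pics/w10.npy");c=manip.calibration("wrist")
g=cv2.cvtColor(im,cv2.COLOR_BGR2GRAY);m=(g<80);m[90:]=0;m[:20]=0;m[:,:120]=0;m[:,410:]=0
n,l,s,ce=cv2.connectedComponentsWithStats(m.astype(np.uint8))
for i in range(1,n):
    if s[i,4]>40:print(s[i],ce[i],onz("wrist",ce[i],.032,c).round(4), [wpt(int(a),int(b),c,d)[2].round(4) for a,b in [ce[i]]])
o=manip.get_obs()["position"]
P=np.array([[wpt(x,y,c,d) for x in range(180,320)] for y in range(140,245)])
z=P[...,2];m=(abs(z-o[2]-.006)<.006)
n_,l,s,ce=cv2.connectedComponentsWithStats(m.astype(np.uint8));i=1+s[1:,4].argmax();q=P[l==i]
print(s[i],q.mean(0)-o,(q.max(0)-o),(q.min(0)-o))
# front edge line angle
pts=[]
for x in range(20,125,3):
    k=np.nonzero(m[:60,x])[0]
    if len(k): pts.append(P[k[0],x])
pts=np.array(pts);f=np.polyfit(pts[:,0],pts[:,1],1);print("front edge yaw",np.degrees(np.arctan(f[0])),pts[:,1].mean()-o[1],pts[:,2].mean()-o[2])
ys=[(r,P[r,np.nonzero(m[r])[0][[0,-1]],0]-o[0]) for r in (20,30,40,50)]
print(ys)
E
```

```text
[259  40  15  14 158] [266.3164557   46.24683544] [0.5459 0.2018 0.032 ] [np.float64(0.0314)]
[155  45  14  14 153] [161.28104575  51.67320261] [0.447  0.1976 0.032 ] [np.float64(0.031)]
[361  46  14  13 142] [367.58450704  51.92253521] [0.6446 0.2059 0.032 ] [np.float64(0.0316)]
[  12   11  118   94 7138] [-4.12087503e-05  2.69963340e-02  5.83284320e-03] [0.03083443 0.05038719 0.01197794] [-3.44974563e-02 -7.87295828e-03  2.27263645e-05]
front edge yaw 1.5959135149541894 0.04922045928918349 0.0015559782124143218
[(20, array([-0.03398572,  0.02901789])), (30, array([-0.03413922,  0.02950808])), (40, array([-0.03376082,  0.02916939])), (50, array([-0.03375713,  0.02950221]))]
```

```bash
python3 - <<'E'
from h import *
go(.6594,.2391,.08,2.4)
E
```

```text
ref [0.5362 0.0746 0.149  1.5898] shift x,y,z [0.161  0.1278 0.069 ] twist -0.0141
```

Call:
jog_arm:
  steps: [0.01,0.03,0.024,0,0,0.01,0.06,0.048,0,-0.014,0.01,0.09,0.072,0,-0.014,0.01,0.12,0.096,0,-0.014,0.01,0.145,0.116,0,-0.014,0.01,0.161,0.128,0.01,-0.014,0.01,0.161,0.128,0.03,-0.014,0.01,0.161,0.128,0.05,-0.014,0.01,0.161,0.128,0.069,-0.014,0.01,0.161,0.128,0.069,-0.014]

```text
clock: 17.85
position: [0.658, 0.2383, 0.0767]
ee_rot: [0.692, 0.722, -0.002, -0.001]
ft_force: [-0.7, 0.5, -2.4]
grip_width: 0.268
```

```bash
python3 - <<'E'
from h import *
go(.6594,.2391,.032,2.4)
p,d=manip.camera("wrist");cv2.imwrite("pics/w11.png",p[:,:,::-1]);cv2.imwrite("pics/w11c.png",cv2.resize(p[130:260,180:320,::-1],None,fx=5,fy=4.5,interpolation=cv2.INTER_CUBIC));np.save("pics/w11.npy",d)
go(.6594,.2391,.032,2.4)
E
```

```text
ref [0.658  0.2383 0.0767 2.4115] shift x,y,z [0.0007 0.0015 0.0447] twist 0.0002
ref [0.6589 0.2388 0.0787 2.4023] shift x,y,z [0.0003 0.0006 0.0467] twist 0.0
```

View pics/w11c.png

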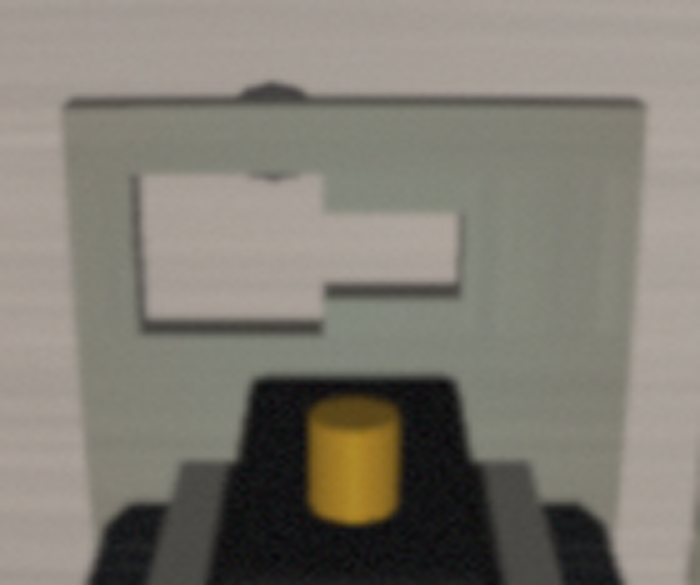

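```bash
python3 - <<'E'
from h import *
c=manip.calibration("wrist");o=manip.get_obs()["position"]
f=lambda x,y:(180+(x+.5)/5-.5,130+(y+.5)/4.5-.5)
zt=o[2]+.0066
for n,p,z in [("head",(273,131),.032),("headL",(238,131),.032),("headR",(310,131),.032),("m_tl",(136,173),zt),("m_tr",(324,173),zt),("m_br(top edge)",(324,322),zt),("m_bl",(142,322),zt),("slot end t",(462,212),zt),("slot end b",(460,285),zt),("plate tl",(66,105),zt),("plate tr",(644,105),zt)]:
    q=onz("wrist",f(*p),z,c);print(n,q.round(4),(q-o).round(4))
print("expected head",np.array([.6454-.0014,.2385+.033]), "mouth exp", o[:2]+np.array([-.014*.9991-.033*.042,.033-.014*.042]))
E
```

```text
head [0.6443 0.2728 0.032 ] [-0.0145  0.034  -0.0467]
headL [0.6393 0.2726 0.032 ] [-0.0196  0.0338 -0.0467]
headR [0.6497 0.273  0.032 ] [-0.0092  0.0342 -0.0467]
m_tl [0.6321 0.2788 0.0853] [-0.0267  0.04    0.0066]
m_tr [0.6527 0.2796 0.0853] [-0.0062  0.0408  0.0066]
m_br(top edge) [0.6534 0.2604 0.0853] [-0.0055  0.0216  0.0066]
m_bl [0.6327 0.2595 0.0853] [-0.0261  0.0207  0.0066]
slot end t [0.668  0.2753 0.0853] [0.0091 0.0365 0.0066]
slot end b [0.6684 0.266  0.0853] [0.0095 0.0271 0.0066]
plate tl [0.6243 0.287  0.0853] [-0.0345  0.0482  0.0066]
plate tr [0.687  0.2897 0.0853] [0.0281 0.0509 0.0066]
expected head [0.644  0.2715] mouth exp [0.64347897 0.27121742]
```

In the crop the screw head shows at (273,131), partly behind the plate's front edge, while the mouth centre is at about (232,250). I'll lower to just above the head with a shift of about +x 1.5 and +y 2.5 mm, then re-check where parallax is small.

Call:
jog_arm:
  steps: [0.01,0.003,0.0015,0.01,0,0.01,0.003,0.0015,0.02,0,0.01,0.003,0.0015,0.028,0,0.01,0.003,0.0015,0.034,0,0.01,0.003,0.0015,0.038,0,0.01,0.003,0.0015,0.041,0,0.01,0.003,0.0015,0.041,0,0.01,0.003,0.0015,0.041,0,0.01,0.003,0.0015,0.041,0,0.01,0.003,0.0015,0.041,0]

```text
clock: 18.9
position: [0.6611, 0.2424, 0.0393]
ee_rot: [0.692, 0.722, 0.0, 0.0]
ft_force: [-0.6, -0.3, -2.2]
grip_width: 0.272
```

```bash
python3 - <<'E'
from h import *
p,d=manip.camera("wrist");cv2.imwrite("pics/w12.png",p[:,:,::-1]);cv2.imwrite("pics/w12c.png",cv2.resize(p[130:260,180:320,::-1],None,fx=5,fy=4.5,interpolation=cv2.INTER_CUBIC));np.save("pics/w12.npy",d)
go(.6594,.2391,.032,2.4)
E
```

```text
ref [0.6611 0.2425 0.0393 2.4087] shift x,y,z [-0.0033 -0.0018  0.0073] twist 0.0002
```

View pics/w12c.png

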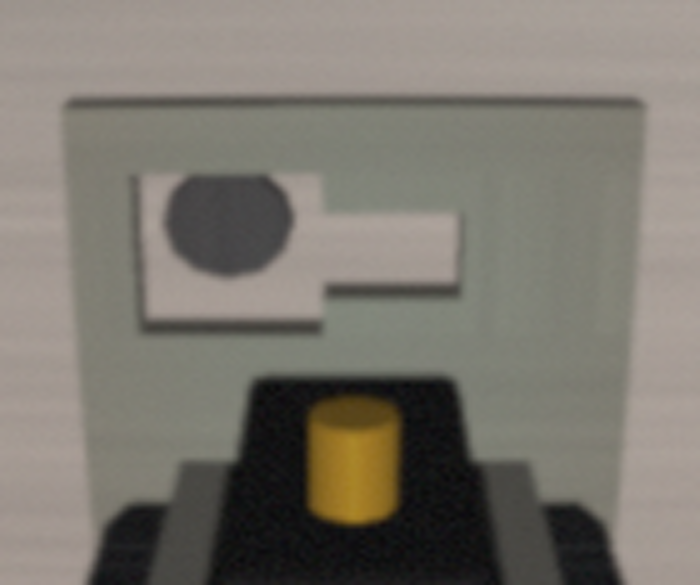

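```bash
python3 - <<'E'
from h import *
c=manip.calibration("wrist");o=manip.get_obs()["position"]
f=lambda x,y:(180+(x+.5)/5-.5,130+(y+.5)/4.5-.5)
zt=o[2]+.0066;zb=zt-.006
for n,p,z in [("headB",(229,277),.032),("headL",(165,222),.032),("headR",(293,222),.032),("m top",(232,174),zt),("m bot (under)",(232,321),zb),("m bot(top)",(232,333),zt),("mL top",(132,250),zt),("mL under",(142,250),zb),("mR",(324,250),zt),("slot t",(400,212),zt),("slot b",(400,296),zt),("slot end",(461,250),zt)]:
    q=onz("wrist",f(*p),z,c);print(n,q.round(4),(q-o).round(4))
E
```

```text
headB [0.6438 0.2648 0.032 ] [-0.0173  0.0223 -0.0073]
headL [0.6359 0.2722 0.032 ] [-0.0252  0.0297 -0.0073]
headR [0.6513 0.2728 0.032 ] [-0.0098  0.0304 -0.0073]
m top [0.6449 0.2826 0.0459] [-0.0162  0.0402  0.0066]
m bot (under) [0.6448 0.2614 0.0399] [-0.0163  0.019   0.0006]
m bot(top) [0.6452 0.2621 0.0459] [-0.0158  0.0196  0.0066]
mL top [0.6339 0.2726 0.0459] [-0.0272  0.0301  0.0066]
mL under [0.6342 0.2707 0.0399] [-0.0269  0.0282  0.0006]
mR [0.6552 0.2734 0.0459] [-0.0058  0.031   0.0066]
slot t [0.6634 0.2786 0.0459] [0.0023 0.0362 0.0066]
slot b [0.6639 0.2678 0.0459] [0.0029 0.0253 0.0066]
slot end [0.6704 0.2741 0.0459] [0.0093 0.0316 0.0066]
```

The head is centred in the mouth to about 1 mm (head 0.6436, 0.2726 against mouth 0.6446, 0.2724). Lowering now.

Call:
jog_arm:
  steps: [0.01,0,-0.0005,0.002,0,0.01,0,-0.0005,0.004,0,0.01,0,-0.0005,0.006,0,0.01,0,-0.0005,0.008,0,0.01,0,-0.0005,0.01,0,0.01,0,-0.0005,0.012,0,0.01,0,-0.0005,0.012,0,0.01,0,-0.0005,0.012,0,0.01,0,-0.0005,0.012,0,0.01,0,-0.0005,0.012,0]

```text
clock: 19.95
position: [0.6605, 0.2424, 0.0271]
ee_rot: [0.692, 0.722, 0.0, 0.0]
ft_force: [-0.6, -0.3, -2.8]
grip_width: 0.272
```

Call:
jog_arm:
  steps: [0.01,0,0,0.001,0,0.01,0,0,0.002,0,0.01,0,0,0.003,0,0.01,0,0,0.004,0,0.01,0,0,0.005,0,0.01,0,0,0.006,0,0.01,0,0,0.007,0,0.01,0,0,0.0075,0,0.01,0,0,0.0075,0,0.01,0,0,0.0075,0]

```text
clock: 20.95
position: [0.6605, 0.2424, 0.0195]
ee_rot: [0.692, 0.722, 0.0, 0.0]
ft_force: [0.7, 0.2, -1.7]
grip_width: 0.271
```

Call:
jog_arm:
  steps: [0.01,0,0,0.0003,0,0.01,0,0,0.0006,0,0.01,0,0,0.0006,0,0.01,0,0,0.0006,0,0.01,0,0,0.0006,0,0.01,0,0,0.0006,0,0.01,0,0,0.0006,0,0.01,0,0,0.0006,0,0.01,0,0,0.0006,0,0.01,0,0,0.0006,0]

```text
clock: 21.95
position: [0.6605, 0.2424, 0.0194]
ee_rot: [0.692, 0.722, 0.0, 0.0]
ft_force: [-4.1, -0.8, 4.3]
grip_width: 0.274
```

It is flat on the bar (contact +6.8 N at z 0.0194). Sliding along -x.

Call:
jog_arm:
  steps: [0.01,0,-0.001,-0.0004,0,0.01,0,-0.004,-0.0004,0,0.01,0,-0.007,-0.0004,0,0.01,0,-0.01,-0.0004,0,0.01,0,-0.013,-0.0004,0,0.01,0,-0.016,-0.0004,0,0.01,0,-0.018,-0.0004,0,0.01,0,-0.019,-0.0004,0,0.01,0,-0.019,-0.0004,0,0.01,0,-0.019,-0.0004,0]

```text
clock: 22.95
position: [0.6412, 0.2416, 0.0194]
ee_rot: [0.692, 0.722, -0.0, -0.0]
ft_force: [-0.7, -0.9, 4.3]
grip_width: 0.273
```

Moving freely. Next is the last few mm, until force shows the end stop.

Call:
jog_arm:
  steps: [0.01,0,-0.0005,0,0,0.01,0,-0.001,0,0,0.01,0,-0.0015,0,0,0.01,0,-0.002,0,0,0.01,0,-0.0025,0,0,0.01,0,-0.003,0,0,0.01,0,-0.0035,0,0,0.01,0,-0.0035,0,0,0.01,0,-0.0035,0,0,0.01,0,-0.0035,0,0]

```text
clock: 23.95
position: [0.638, 0.2414, 0.0194]
ee_rot: [0.692, 0.722, -0.0, 0.0]
ft_force: [1.1, -1.0, 4.1]
grip_width: 0.271
```

Call:
jog_arm:
  steps: [0.01,0,-0.0003,0,0,0.01,0,-0.0006,0,0,0.01,0,-0.0009,0,0,0.01,0,-0.0012,0,0,0.01,0,-0.0015,0,0,0.01,0,-0.0015,0,0,0.01,0,-0.0015,0,0,0.01,0,-0.0015,0,0,0.01,0,-0.0015,0,0,0.01,0,-0.0015,0,0]

```text
clock: 24.95
position: [0.6376, 0.2414, 0.0195]
ee_rot: [0.692, 0.722, 0.001, 0.001]
ft_force: [7.9, 1.9, 0.1]
grip_width: 0.274
```

Call:
jog_arm:
  steps: [0.01,0,-0.0005,0,0,0.01,0,-0.001,0,0,0.01,0,-0.001,0,0,0.01,0,-0.001,0,0,0.01,0,-0.001,0,0,0.01,0,-0.001,0,0,0.01,0,-0.001,0,0,0.01,0,-0.001,0,0,0.01,0,-0.001,0,0,0.01,0,-0.001,0,0]

```text
clock: 25.95
position: [0.6375, 0.2414, 0.0195]
ee_rot: [0.692, 0.722, 0.002, 0.001]
ft_force: [12.5, 2.3, -2.8]
grip_width: 0.27
```

```bash
python3 - <<'E'
from h import *
c=manip.calibration("wrist");p,d=manip.camera("wrist");cv2.imwrite("pics/w13c.png",cv2.resize(p[130:260,180:320,::-1],None,fx=5,fy=4.5,interpolation=cv2.INTER_CUBIC))
E
```

```text
(no output)
```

View pics/w13c.png

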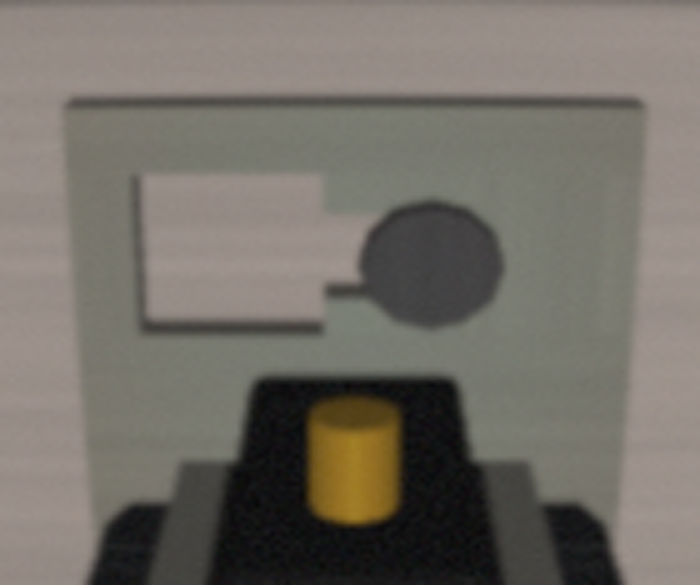

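The plate is locked: the head sits over the slot's closed end at crop (432,265), and 12.5 N holds with no motion. I'll unload, release and lift.

Call:
jog_arm:
  steps: [0.01,0,0.0015,0,0,0.01,0,0.0015,0,0,0.085,0,0.0015,0,0,0.085,0,0.0015,0,0,0.085,0,0.0015,0,0,0.085,0,0.0015,0,0,0.085,0,0.0015,0,0,0.085,0,0.0015,0,0,0.085,0,0.0015,-0.01,0,0.085,0,0.0015,-0.03,0]

```text
clock: 27.0
position: [0.636, 0.2409, 0.0487]
ee_rot: [0.692, 0.722, -0.001, -0.001]
ft_force: [0.4, -0.2, 0.2]
grip_width: 0.998
```

Call:
jog_arm:
  steps: [0.085,0,0,-0.03,0,0.085,0,0,-0.06,0,0.085,0,0,-0.09,0,0.085,-0.03,-0.015,-0.11,0.05,0.085,-0.07,-0.035,-0.11,0.1,0.085,-0.11,-0.06,-0.11,0.15,0.085,-0.15,-0.085,-0.11,0.2,0.085,-0.19,-0.11,-0.11,0.25,0.085,-0.23,-0.135,-0.11,0.3,0.085,-0.27,-0.16,-0.11,0.3]

```text
clock: 28.0
position: [0.4874, -0.0365, 0.1602]
ee_rot: [0.793, 0.61, 0.0, 0.001]
ft_force: [-0.1, 0.2, -0.0]
grip_width: 0.996
```

```bash
python3 - <<'E'
from h import *
go(.42,-.151,.14,-14)
p,d=manip.camera("top");cv2.imwrite("pics/t14.png",p[:,:,::-1]);cv2.imwrite("pics/t14c.png",cv2.resize(p[160:290,150:400,::-1],None,fx=3.2,fy=3.2,interpolation=cv2.INTER_CUBIC))
E
```

```text
ref [  0.4874  -0.0365   0.1602 -14.8788] shift x,y,z [-0.128  -0.0358  0.0202] twist -0.0153
```

View pics/t14c.png

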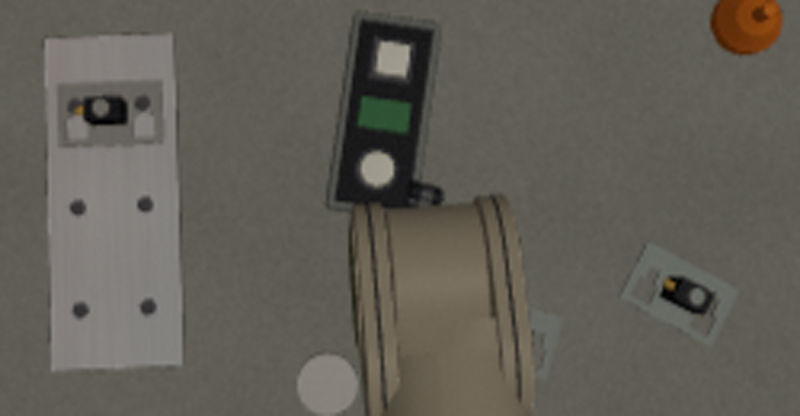

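Plate A is locked on the bar, heads over the slot ends. On to plate B.

Call:
jog_arm:
  steps: [0.085,-0.03,-0.01,0,0,0.085,-0.06,-0.02,0,0,0.085,-0.09,-0.03,0,0,0.085,-0.12,-0.036,0.01,-0.015,0.085,-0.128,-0.036,0.02,-0.015,0.085,-0.128,-0.036,0.02,-0.015,0.085,-0.128,-0.036,0.02,-0.015,0.085,-0.128,-0.036,0.02,-0.015,0.085,-0.128,-0.036,0.02,-0.015,0.085,-0.128,-0.036,0.02,-0.015]

```text
clock: 29.05
position: [0.4214, -0.1491, 0.1396]
ee_rot: [0.787, 0.617, 0.0, 0.0]
ft_force: [-0.2, -0.3, -0.1]
grip_width: 0.994
```

```bash
cat >> h.py <<'E'
def plate_depth(c,d,u0,u1,v0,v1,zb=0.):
    P=np.array([[wpt(x,y,c,d) for x in range(u0,u1)] for y in range(v0,v1)]);z=P[...,2]-zb
    for lo,hi,n in((.064,.075,"stub"),(.050,.062,"block"),(.0035,.012,"plate")):
        m=(z>lo)&(z<hi);n_,l,s,ce=cv2.connectedComponentsWithStats(m.astype(np.uint8));i=1+s[1:,4].argmax();q=P[l==i]
        rr=cv2.minAreaRect(q[:,:2].astype(np.float32)*1000);print(n,len(q),np.round(q.mean(0),4),np.round(rr[0],1),np.round(rr[1],1),round(rr[2],2),s[i])
E
python3 - <<'E'
from h import *
c=manip.calibration("wrist");p,d=manip.camera("wrist");cv2.imwrite("pics/w15.png",p[:,:,::-1]);np.save("pics/w15.npy",d)
o=manip.get_obs();print(o["position"],yaw_of(o),proj("wrist",[.42,-.151,.03],c),o["joint_pos"].round(2))
plate_depth(c,d,180,330,90,240)
E
```

```text
[ 0.42127488 -0.1492441   0.13949426] -13.874084116118341 [250.78879204 181.93004162] [ 0.69  0.02 -0.45  1.98  0.01  1.14 -0.01]
stub 264 [ 0.4162 -0.1544  0.0672] [ 416.1 -154.8] [15.2 14.5] 75.91 [ 59 101  18  18 264]
block 766 [ 0.4171 -0.1519  0.0553] [ 416.5 -154.7] [36.1 23.2] 75.4 [ 55  84  27  40 766]
plate 3675 [ 0.4196 -0.1508  0.0053] [ 416.3 -154.4] [104.7  64.7] 75.09 [  37   39   65   96 3675]
```

View pics/w15.png

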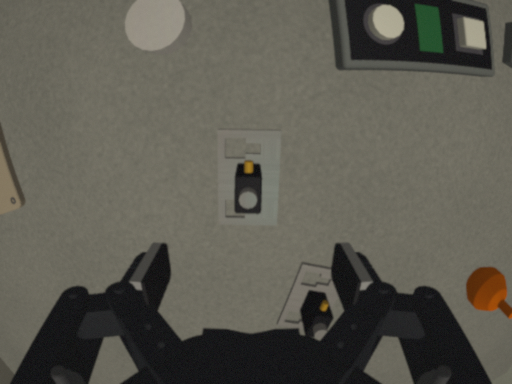

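Plate B's grip is at (0.4164,-0.1546) with yaw -14.8°, mouths at -x. Descending.

```bash
python3 - <<'E'
from h import *
go(.4164,-.1546,.0,-14.8)
E
```

```text
ref [  0.4213  -0.1492   0.1395 -13.8741] shift x,y,z [-0.0064 -0.0034  0.1395] twist 0.0162
```

Call:
jog_arm:
  steps: [0.085,-0.006,-0.003,0.015,0.016,0.085,-0.0065,-0.0035,0.035,0.016,0.085,-0.0065,-0.0035,0.055,0.016,0.085,-0.0065,-0.0035,0.07,0.016,0.085,-0.0065,-0.0035,0.08,0.016,0.085,-0.0065,-0.0035,0.08,0.016,0.085,-0.0065,-0.0035,0.08,0.016,0.085,-0.0065,-0.0035,0.08,0.016,0.085,-0.0065,-0.0035,0.08,0.016,0.085,-0.0065,-0.0035,0.08,0.016]

```text
clock: 30.1
position: [0.4163, -0.1553, 0.0598]
ee_rot: [0.793, 0.61, 0.0, 0.0]
ft_force: [0.2, -0.4, -0.0]
grip_width: 0.997
```

```bash
python3 - <<'E'
from h import *
c=manip.calibration("wrist");p,d=manip.camera("wrist")
plate_depth(c,d,180,330,90,300)
go(.4164,-.1546,.0,-14.8)
E
```

```text
stub 545 [ 0.4164 -0.1539  0.0671] [ 416.2 -154.4] [15.8 15.2] 54.83 [ 59 131  27  26 545]
block 1461 [ 0.4173 -0.1506  0.0552] [ 416.3 -154.7] [36.  24.2] 74.22 [  53  107   39   54 1461]
plate 6083 [ 0.4207 -0.1467  0.0053] [ 416.3 -154.3] [103.9  64.7] 75.14 [  29   42   86  124 6083]
ref [  0.4162  -0.1553   0.0597 -14.8403] shift x,y,z [ 0.0007 -0.      0.0597] twist -0.0007
```

Call:
jog_arm:
  steps: [0.085,0.001,0,0.01,0,0.085,0.001,0,0.022,0,0.085,0.001,0,0.034,0,0.085,0.001,0,0.046,0,0.085,0.001,0,0.055,0,0.085,0.001,0,0.06,0,0.085,0.001,0,0.06,0,0.085,0.001,0,0.06,0,0.01,0.001,0,0.06,0,0.01,0.001,0,0.06,0]

```text
clock: 31.15
position: [0.4166, -0.1544, -0.0003]
ee_rot: [0.793, 0.61, 0.0, 0.0]
ft_force: [-0.3, -0.0, -0.4]
grip_width: 0.684
```

Call:
jog_arm:
  steps: [0.01,0,0,0,0,0.01,0,0,0,0,0.01,0,0,0,0,0.01,0,0,0,0,0.01,0,0,0,0,0.01,0,0,0,0,0.01,0,0,-0.005,0,0.01,0,0,-0.02,0,0.01,0,0,-0.04,0,0.01,0,0,-0.06,0]
  grip_force: 60

```text
clock: 32.15
position: [0.4153, -0.1538, 0.0595]
ee_rot: [0.792, 0.61, -0.0, -0.001]
ft_force: [0.5, 0.0, -3.4]
grip_width: 0.274
```

```bash
python3 - <<'E'
from h import *
go(.50,.06,.15,0)
E
```

```text
ref [  0.4153  -0.1538   0.0595 -14.8332] shift x,y,z [ 0.2283  0.0272 -0.0905] twist -0.2589
```

Call:
jog_arm:
  steps: [0.01,0,0,-0.03,0,0.01,0,0,-0.06,0,0.01,0.03,0.004,-0.085,-0.05,0.01,0.07,0.008,-0.09,-0.1,0.01,0.11,0.013,-0.09,-0.15,0.01,0.15,0.018,-0.09,-0.2,0.01,0.19,0.023,-0.09,-0.25,0.01,0.22,0.027,-0.09,-0.3,0.01,0.24,0.027,-0.09,-0.3,0.01,0.24,0.027,-0.09,-0.3]

```text
clock: 33.15
position: [0.5032, 0.0743, 0.1488]
ee_rot: [0.691, 0.723, 0.0, -0.001]
ft_force: [0.4, 1.5, -4.0]
grip_width: 0.274
```

```bash
python3 - <<'E'
from h import *
go(.5601,.2381,.08,2.4)
o=manip.get_obs();print(o["grip_width"])
E
```

```text
ref [0.5032 0.0743 0.1488 2.6213] shift x,y,z [0.161  0.0643 0.0688] twist 0.0039
0.2741784122228232
```

Call:
jog_arm:
  steps: [0.01,0.03,0.012,0,0.004,0.01,0.06,0.024,0,0.004,0.01,0.09,0.036,0,0.004,0.01,0.12,0.048,0,0.004,0.01,0.145,0.058,0,0.004,0.01,0.161,0.0645,0.01,0.004,0.01,0.161,0.0645,0.035,0.004,0.01,0.161,0.0645,0.06,0.004,0.01,0.161,0.0645,0.085,0.004,0.01,0.161,0.0645,0.095,0.004]

```text
clock: 34.15
position: [0.56, 0.2323, 0.0513]
ee_rot: [0.694, 0.72, -0.002, -0.001]
ft_force: [-0.0, -0.3, -4.8]
grip_width: 0.272
```

Call:
jog_arm:
  steps: [0.01,0,0,0.004,0,0.01,0,0,0.008,0,0.01,0,0,0.011,0,0.01,0,0,0.013,0,0.01,0,0,0.013,0,0.01,0,0,0.013,0,0.01,0,0,0.013,0,0.01,0,0,0.013,0,0.01,0,0,0.013,0,0.01,0,0,0.013,0]

```text
clock: 35.15
position: [0.5617, 0.2344, 0.0413]
ee_rot: [0.694, 0.72, 0.0, 0.0]
ft_force: [0.2, -0.2, -3.9]
grip_width: 0.274
```

```bash
cat >> h.py <<'E'
def fit(tag):
    o=manip.get_obs();c=manip.calibration("wrist")
    p,d=manip.camera("wrist");im=p[:,:,::-1]
    cv2.imwrite(f"pics/{tag}.png",cv2.resize(im[130:260,180:320],None,fx=5,fy=4.5,interpolation=cv2.INTER_CUBIC))
    print(o["position"].round(4),yaw_of(o),o["ft_force"].round(1),o["grip_width"])
E
python3 - <<'E'
from h import *
fit("w16c")
E
```

```text
[0.5617 0.2344 0.0413] 2.1241255047240273 [ 0.2 -0.2 -3.9] 0.273529066807364
```

View pics/w16c.png

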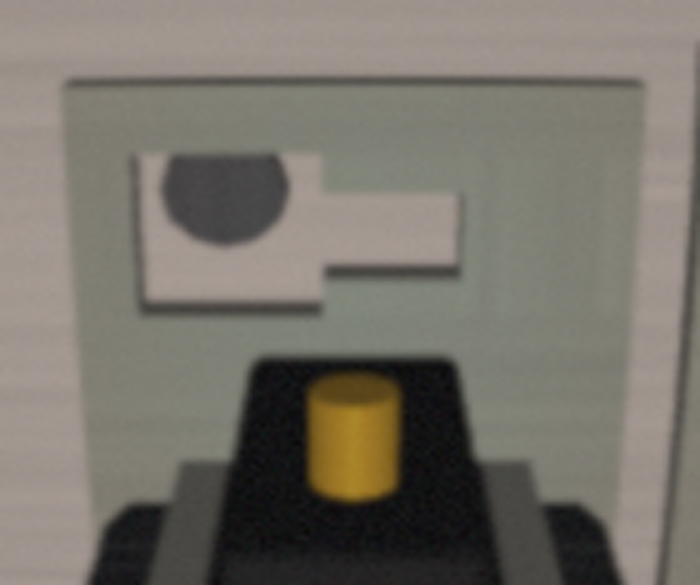

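```bash
cat >> h.py <<'E'
def fitcalc(head,m,zoff=.0006):
    """crop px. head=(L,R,B)  mouth=(L at mid,R at mid,top,bottom(top-face edge))"""
    c=manip.calibration("wrist");o=manip.get_obs()["position"]
    f=lambda x,y:(180+(x+.5)/5-.5,130+(y+.5)/4.5-.5)
    zt=o[2]+zoff+.006;L,Rr,B=head;cx=(L+Rr)/2
    hb=onz("wrist",f(cx,B),.032,c);hc=hb+[0,.0079,0]
    ml,mr,mt,mb=m;my=(mt+mb)/2;mx=(ml+mr)/2
    q=lambda x,y:onz("wrist",f(x,y),zt,c)
    mc=np.array([(q(ml,my)[0]+q(mr,my)[0])/2,(q(mx,mt)[1]+q(mx,mb)[1])/2])
    print("head",hc[:2].round(4),"mouth",mc.round(4),"move plate by",(hc[:2]-mc).round(4))
E
python3 - <<'E'
from h import *
fitcalc((163,289,245),(132,324,153,314))
E
```

```text
head [0.5439 0.2686] mouth [0.5453 0.267 ] move plate by [-0.0014  0.0016]
```

Call:
jog_arm:
  steps: [0.01,0.001,-0.0007,0.001,-0.005,0.01,0.0016,-0.0012,0.002,-0.005,0.01,0.0016,-0.0012,0.003,-0.005,0.01,0.0016,-0.0012,0.003,-0.005,0.01,0.0016,-0.0012,0.003,-0.005,0.01,0.0016,-0.0012,0.003,-0.005,0.01,0.0016,-0.0012,0.003,-0.005,0.01,0.0016,-0.0012,0.003,-0.005,0.01,0.0016,-0.0012,0.003,-0.005,0.01,0.0016,-0.0012,0.003,-0.005]

```text
clock: 36.2
position: [0.5604, 0.2359, 0.0383]
ee_rot: [0.692, 0.722, -0.0, 0.0]
ft_force: [0.3, 0.5, -3.2]
grip_width: 0.274
```

```bash
python3 - <<'E'
from h import *
fit("w17c")
E
```

```text
[0.5604 0.2359 0.0383] 2.4082006840932753 [ 0.3  0.5 -3.2] 0.2738248934548797
```

View pics/w17c.png

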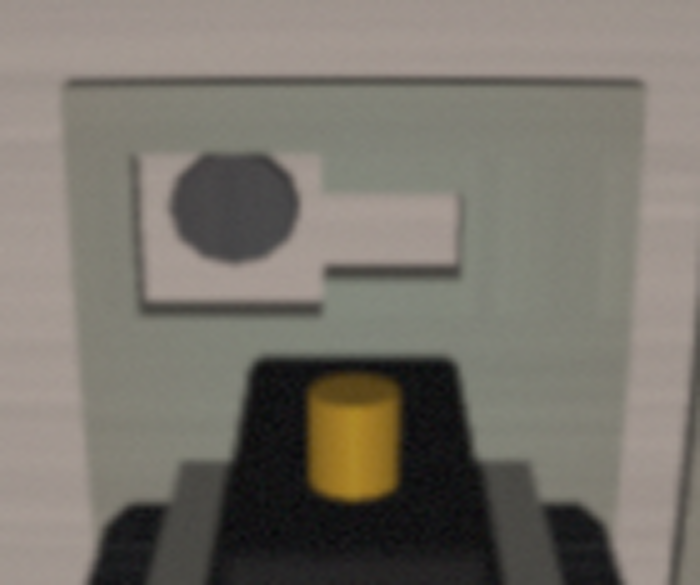

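```bash
python3 - <<'E'
from h import *
fitcalc((170,299,263),(132,324,153,314))
E
```

```text
head [0.5438 0.2685] mouth [0.5439 0.2685] move plate by [-0.0001  0.0001]
```

Aligned to 0.1 mm. Lowering.

Call:
jog_arm:
  steps: [0.01,0,0,0.002,0,0.01,0,0,0.004,0,0.01,0,0,0.006,0,0.01,0,0,0.008,0,0.01,0,0,0.01,0,0.01,0,0,0.011,0,0.01,0,0,0.011,0,0.01,0,0,0.011,0,0.01,0,0,0.011,0,0.01,0,0,0.011,0]

```text
clock: 37.25
position: [0.5605, 0.236, 0.0274]
ee_rot: [0.692, 0.722, 0.0, 0.0]
ft_force: [-0.5, 0.3, -4.0]
grip_width: 0.277
```

Call:
jog_arm:
  steps: [0.01,0,0,0.001,0,0.01,0,0,0.002,0,0.01,0,0,0.003,0,0.01,0,0,0.004,0,0.01,0,0,0.005,0,0.01,0,0,0.006,0,0.01,0,0,0.007,0,0.01,0,0,0.008,0,0.01,0,0,0.008,0,0.01,0,0,0.008,0]

```text
clock: 38.25
position: [0.5604, 0.236, 0.0198]
ee_rot: [0.692, 0.722, -0.0, 0.0]
ft_force: [-3.7, -2.6, 5.7]
grip_width: 0.271
```

Contact, flat on the bar (force went from -4 to +5.7 N). Sliding.

Call:
jog_arm:
  steps: [0.01,0,-0.001,-0.0003,0,0.01,0,-0.004,-0.0003,0,0.01,0,-0.007,-0.0003,0,0.01,0,-0.01,-0.0003,0,0.01,0,-0.013,-0.0003,0,0.01,0,-0.016,-0.0003,0,0.01,0,-0.018,-0.0003,0,0.01,0,-0.019,-0.0003,0,0.01,0,-0.019,-0.0003,0,0.01,0,-0.019,-0.0003,0]

```text
clock: 39.25
position: [0.5414, 0.2352, 0.0198]
ee_rot: [0.692, 0.722, -0.0, 0.0]
ft_force: [1.1, -1.4, 4.3]
grip_width: 0.272
```

Call:
jog_arm:
  steps: [0.01,0,-0.0006,0,0,0.01,0,-0.0012,0,0,0.01,0,-0.0018,0,0,0.01,0,-0.0024,0,0,0.01,0,-0.003,0,0,0.01,0,-0.0036,0,0,0.01,0,-0.004,0,0,0.01,0,-0.004,0,0,0.01,0,-0.004,0,0,0.01,0,-0.004,0,0]

```text
clock: 40.25
position: [0.5379, 0.235, 0.0198]
ee_rot: [0.692, 0.722, 0.0, 0.0]
ft_force: [6.7, 0.4, 4.4]
grip_width: 0.276
```

Call:
jog_arm:
  steps: [0.01,0,-0.0005,0,0,0.01,0,-0.001,0,0,0.01,0,-0.0015,0,0,0.01,0,-0.0015,0,0,0.01,0,-0.0015,0,0,0.01,0,-0.0015,0,0,0.01,0,-0.0015,0,0,0.01,0,-0.0015,0,0,0.01,0,-0.0015,0,0,0.01,0,-0.0015,0,0]

```text
clock: 41.25
position: [0.5377, 0.235, 0.0199]
ee_rot: [0.692, 0.722, 0.002, 0.001]
ft_force: [11.9, 2.9, -1.3]
grip_width: 0.274
```

```bash
python3 - <<'E'
from h import *
fit("w18c")
E
```

```text
[0.5377 0.235  0.0199] 2.37354908425582 [11.9  2.9 -1.3] 0.27443471177524476
```

View pics/w18c.png

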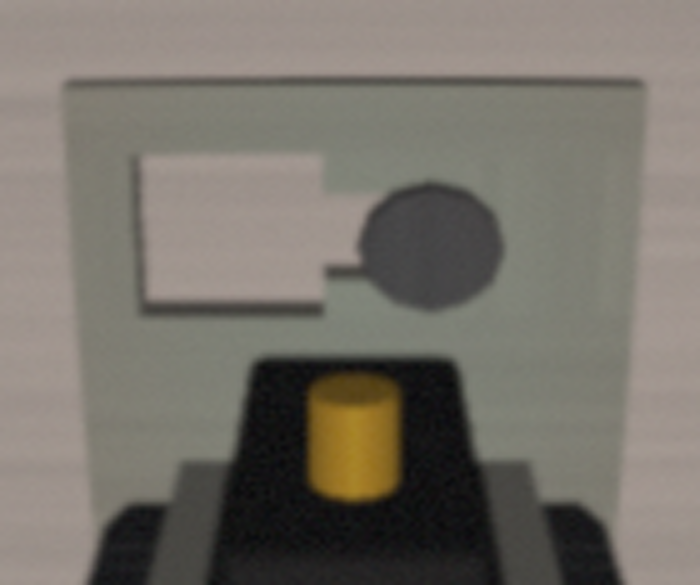

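Home: the head at (432,247) covers the slot end, with 11.9 N at the stop. I'll release and go for plate C.

Call:
jog_arm:
  steps: [0.01,0,0.0015,0,0,0.01,0,0.0015,0,0,0.085,0,0.0015,0,0,0.085,0,0.0015,0,0,0.085,0,0.0015,0,0,0.085,0,0.0015,0,0,0.085,0,0.0015,0,0,0.085,0,0.0015,0,0,0.085,0,0.0015,-0.01,0,0.085,0,0.0015,-0.03,0]

```text
clock: 42.3
position: [0.5365, 0.2346, 0.0492]
ee_rot: [0.692, 0.722, -0.001, -0.001]
ft_force: [-0.1, -0.1, 0.2]
grip_width: 1.0
```

Call:
jog_arm:
  steps: [0.085,0,0,-0.03,0,0.085,0,0,-0.06,0,0.085,0,0,-0.09,0,0.085,-0.04,-0.005,-0.11,0.05,0.085,-0.08,-0.01,-0.11,0.1,0.085,-0.12,-0.015,-0.11,0.17,0.085,-0.16,-0.02,-0.11,0.24,0.085,-0.2,-0.025,-0.11,0.31,0.085,-0.24,-0.03,-0.11,0.38,0.085,-0.28,-0.035,-0.11,0.45]

```text
clock: 43.3
position: [0.514, -0.0477, 0.1606]
ee_rot: [0.836, 0.548, 0.0, 0.0]
ft_force: [0.9, 0.5, 0.2]
grip_width: 0.995
```

```bash
python3 - <<'E'
from h import *
p,d=manip.camera("top");cv2.imwrite("pics/t19c.png",cv2.resize(p[160:290,150:400,::-1],None,fx=3.2,fy=3.2,interpolation=cv2.INTER_CUBIC))
go(.459,-.327,.14,-28)
E
```

```text
ref [  0.5133  -0.0556   0.1603 -24.2276] shift x,y,z [-0.2698  0.0619  0.0203] twist 0.0658
```

View pics/t19c.png

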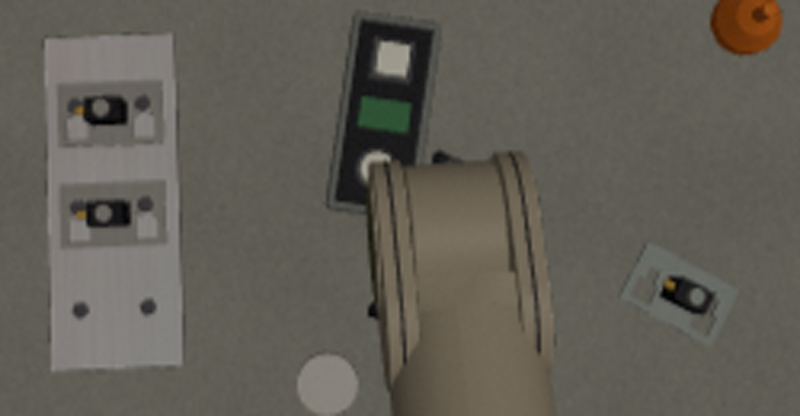

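Both plates are in place on the bar and plate C is unmoved.

Call:
jog_arm:
  steps: [0.085,-0.04,0.01,0,0.02,0.085,-0.08,0.02,0,0.04,0.085,-0.12,0.03,0,0.065,0.085,-0.16,0.04,0,0.065,0.085,-0.2,0.05,0.01,0.065,0.085,-0.235,0.06,0.02,0.065,0.085,-0.265,0.062,0.02,0.065,0.085,-0.27,0.062,0.02,0.065,0.085,-0.27,0.062,0.02,0.065,0.085,-0.27,0.062,0.02,0.065]

```text
clock: 44.35
position: [0.4649, -0.3172, 0.1402]
ee_rot: [0.853, 0.523, 0.0, 0.0]
ft_force: [0.6, -0.0, -0.4]
grip_width: 0.994
```

```bash
python3 - <<'E'
from h import *
c=manip.calibration("wrist");p,d=manip.camera("wrist");cv2.imwrite("pics/w20.png",p[:,:,::-1])
o=manip.get_obs();print(o["position"],yaw_of(o))
plate_depth(c,d,180,330,90,240)
E
```

```text
[ 0.46499848 -0.31699758  0.14014627] -26.96595438929808
stub 260 [ 0.4568 -0.332   0.0672] [ 456.7 -332.4] [15.2 15.4] 19.86 [ 62 111  19  19 260]
block 721 [ 0.4582 -0.3289  0.0551] [ 457.  -331.6] [35.1 24. ] 61.68 [ 58  95  28  38 721]
plate 3612 [ 0.4608 -0.3287  0.0053] [ 456.7 -332.2] [104.5  64.6] 61.55 [  41   49   64   94 3612]
```

View pics/w20.png

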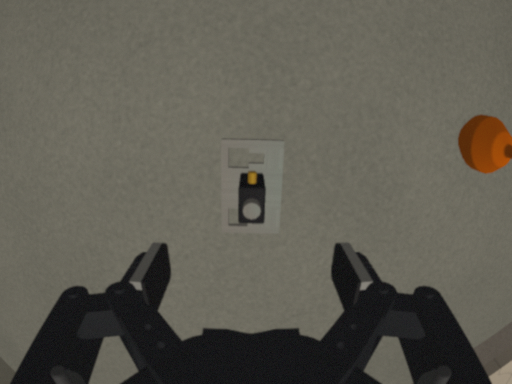

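Plate C's grip is at (0.4568,-0.3322) with yaw -28.4°, mouths at -x (tool -y).

```bash
python3 - <<'E'
from h import *
go(.4568,-.3322,.06,-28.4)
E
```

```text
ref [  0.465   -0.317    0.1401 -26.966 ] shift x,y,z [-0.0173 -0.0004  0.0801] twist 0.025
```

Call:
jog_arm:
  steps: [0.085,-0.01,0,0.015,0.025,0.085,-0.0175,-0.0005,0.035,0.025,0.085,-0.0175,-0.0005,0.055,0.025,0.085,-0.0175,-0.0005,0.07,0.025,0.085,-0.0175,-0.0005,0.08,0.025,0.085,-0.0175,-0.0005,0.08,0.025,0.085,-0.0175,-0.0005,0.08,0.025,0.085,-0.0175,-0.0005,0.08,0.025,0.085,-0.0175,-0.0005,0.08,0.025,0.085,-0.0175,-0.0005,0.08,0.025]

```text
clock: 45.4
position: [0.4559, -0.3342, 0.0602]
ee_rot: [0.86, 0.511, 0.0, 0.0]
ft_force: [-0.4, 0.0, -0.5]
grip_width: 0.995
```

```bash
python3 - <<'E'
from h import *
c=manip.calibration("wrist");p,d=manip.camera("wrist")
plate_depth(c,d,180,330,90,300)
go(.4568,-.3322,.0,-28.4)
E
```

```text
stub 538 [ 0.4571 -0.3317  0.067 ] [ 456.7 -332.1] [15.2 15.4] 61.12 [ 59 128  27  26 538]
block 1473 [ 0.4587 -0.3285  0.0552] [ 456.7 -332.3] [36.  24.2] 61.5 [  53  104   39   54 1473]
plate 6155 [ 0.4624 -0.3264  0.0053] [ 456.6 -332.2] [104.7  64.9] 61.86 [  29   39   86  126 6155]
ref [  0.4558  -0.3342   0.0601 -28.5368] shift x,y,z [ 0.0022 -0.0001  0.0601] twist -0.0024
```

Call:
jog_arm:
  steps: [0.085,0.002,0,0.01,-0.002,0.085,0.002,0,0.022,-0.002,0.085,0.002,0,0.034,-0.002,0.085,0.002,0,0.046,-0.002,0.085,0.002,0,0.055,-0.002,0.085,0.002,0,0.06,-0.002,0.085,0.002,0,0.06,-0.002,0.085,0.002,0,0.06,-0.002,0.01,0.002,0,0.06,-0.002,0.01,0.002,0,0.06,-0.002]

```text
clock: 46.45
position: [0.4569, -0.3325, 0.0001]
ee_rot: [0.859, 0.512, 0.0, 0.0]
ft_force: [0.3, -0.4, -0.0]
grip_width: 0.688
```

Call:
jog_arm:
  steps: [0.01,0,0,0,0,0.01,0,0,0,0,0.01,0,0,0,0,0.01,0,0,0,0,0.01,0,0,0,0,0.01,0,0,0,0,0.01,0,0,-0.005,0,0.01,0,0,-0.02,0,0.01,0,0,-0.04,0,0.01,0,0,-0.06,0]
  grip_force: 60

```text
clock: 47.45
position: [0.456, -0.3319, 0.0606]
ee_rot: [0.859, 0.512, -0.0, -0.001]
ft_force: [0.6, -0.4, -3.9]
grip_width: 0.278
```

```bash
python3 - <<'E'
from h import *
go(.46,.06,.15,0)
E
```

```text
ref [  0.456   -0.3319   0.0606 -28.4156] shift x,y,z [ 0.3466 -0.183  -0.0894] twist -0.4959
```

Call:
jog_arm:
  steps: [0.01,0,0,-0.03,0,0.01,0,0,-0.06,0,0.01,0.03,-0.015,-0.085,-0.05,0.01,0.07,-0.035,-0.09,-0.11,0.01,0.11,-0.055,-0.09,-0.17,0.01,0.15,-0.08,-0.09,-0.23,0.01,0.19,-0.1,-0.09,-0.29,0.01,0.23,-0.12,-0.09,-0.36,0.01,0.27,-0.14,-0.09,-0.43,0.01,0.3,-0.16,-0.09,-0.49]

```text
clock: 48.45
position: [0.4581, 0.0105, 0.1503]
ee_rot: [0.708, 0.707, 0.0, 0.0]
ft_force: [-0.1, -0.5, -5.0]
grip_width: 0.274
```

```bash
python3 - <<'E'
from h import *
go(.4602,.2322,.15,2.4)
o=manip.get_obs();print(o["grip_width"],o["ft_force"])
E
```

```text
ref [ 0.4581  0.0105  0.1503 -0.0731] shift x,y,z [0.2217 0.0018 0.0003] twist -0.0432
0.27434482754136563 [-0.11537911 -0.52794961 -4.99754908]
```

Call:
jog_arm:
  steps: [0.01,0.03,0.001,0,-0.02,0.01,0.065,0.001,0,-0.04,0.01,0.1,0.0015,0,-0.043,0.01,0.135,0.002,0,-0.043,0.01,0.17,0.002,0,-0.043,0.01,0.2,0.002,0,-0.043,0.01,0.221,0.002,0.015,-0.043,0.01,0.221,0.002,0.04,-0.043,0.01,0.221,0.002,0.07,-0.043,0.01,0.221,0.002,0.09,-0.043]

```text
clock: 49.45
position: [0.4609, 0.2281, 0.0582]
ee_rot: [0.694, 0.72, -0.001, -0.0]
ft_force: [-0.6, 0.5, -3.8]
grip_width: 0.271
```

Call:
jog_arm:
  steps: [0.01,0,0,0.005,0,0.01,0,0,0.01,0,0.01,0,0,0.015,0,0.01,0,0,0.018,0,0.01,0,0,0.02,0,0.01,0,0,0.02,0,0.01,0,0,0.02,0,0.01,0,0,0.02,0,0.01,0,0,0.02,0,0.01,0,0,0.02,0]

```text
clock: 50.45
position: [0.462, 0.2287, 0.0397]
ee_rot: [0.694, 0.72, 0.0, 0.0]
ft_force: [0.1, 0.5, -4.3]
grip_width: 0.271
```

```bash
python3 - <<'E'
from h import *
fit("w21c")
E
```

```text
[0.462  0.2287 0.0397] 2.121121918623138 [ 0.1  0.5 -4.3] 0.27131020287735513
```

View pics/w21c.png

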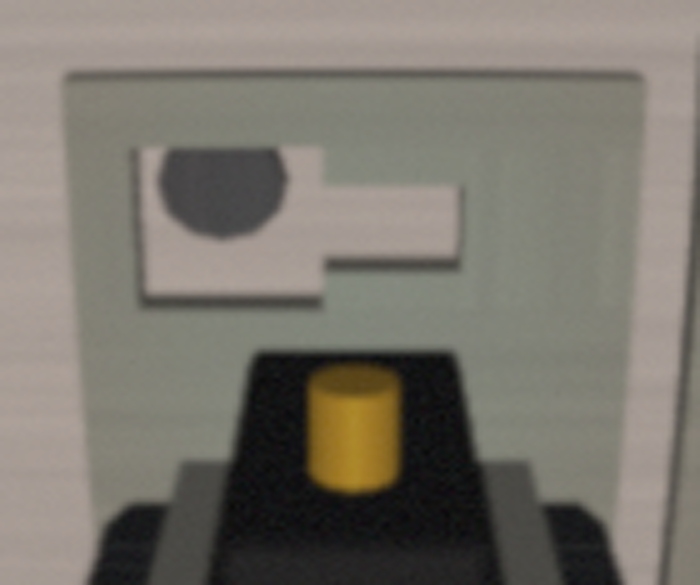

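```bash
python3 - <<'E'
from h import *
fitcalc((158,288,240),(131,324,147,307),-.0001)
E
```

```text
head [0.4439 0.2641] mouth [0.4455 0.2619] move plate by [-0.0015  0.0022]
```

Call:
jog_arm:
  steps: [0.01,0.001,-0.0007,0,-0.005,0.01,0.0022,-0.0013,0.0005,-0.005,0.01,0.0022,-0.0013,0.001,-0.005,0.01,0.0022,-0.0013,0.001,-0.005,0.01,0.0022,-0.0013,0.001,-0.005,0.01,0.0022,-0.0013,0.001,-0.005,0.01,0.0022,-0.0013,0.001,-0.005,0.01,0.0022,-0.0013,0.001,-0.005,0.01,0.0022,-0.0013,0.001,-0.005,0.01,0.0022,-0.0013,0.001,-0.005]

```text
clock: 51.5
position: [0.4606, 0.2309, 0.0386]
ee_rot: [0.692, 0.722, 0.0, 0.0]
ft_force: [-0.3, -0.5, -2.7]
grip_width: 0.272
```

```bash
python3 - <<'E'
from h import *
fit("w22c")
E
```

```text
[0.4606 0.2309 0.0386] 2.4055559384947496 [-0.3 -0.5 -2.7] 0.27156637517051513
```

View pics/w22c.png

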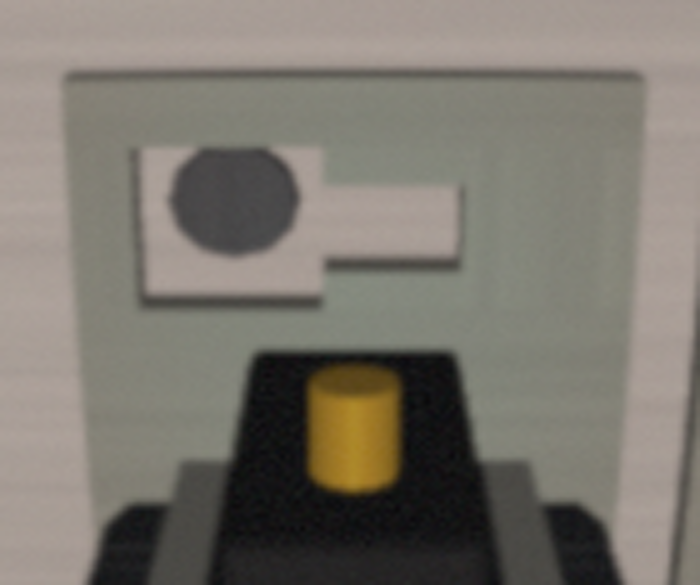

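The head bottom is at 257 against the mouth bottom at 307, like plate B at its drop. Lowering.

Call:
jog_arm:
  steps: [0.01,0,0,0.002,0,0.01,0,0,0.004,0,0.01,0,0,0.006,0,0.01,0,0,0.008,0,0.01,0,0,0.01,0,0.01,0,0,0.011,0,0.01,0,0,0.011,0,0.01,0,0,0.011,0,0.01,0,0,0.011,0,0.01,0,0,0.011,0]

```text
clock: 52.55
position: [0.4606, 0.2309, 0.0277]
ee_rot: [0.692, 0.722, 0.0, 0.0]
ft_force: [-0.1, 0.4, -3.7]
grip_width: 0.274
```

Call:
jog_arm:
  steps: [0.01,0,0,0.001,0,0.01,0,0,0.002,0,0.01,0,0,0.003,0,0.01,0,0,0.004,0,0.01,0,0,0.005,0,0.01,0,0,0.006,0,0.01,0,0,0.007,0,0.01,0,0,0.0075,0,0.01,0,0,0.0075,0,0.01,0,0,0.0075,0]

```text
clock: 53.55
position: [0.4606, 0.2309, 0.0201]
ee_rot: [0.692, 0.722, 0.0, 0.0]
ft_force: [-1.2, -0.0, -3.4]
grip_width: 0.272
```

Call:
jog_arm:
  steps: [0.01,0,0,0.0003,0,0.01,0,0,0.0006,0,0.01,0,0,0.0006,0,0.01,0,0,0.0006,0,0.01,0,0,0.0006,0,0.01,0,0,0.0006,0,0.01,0,0,0.0006,0,0.01,0,0,0.0006,0,0.01,0,0,0.0006,0,0.01,0,0,0.0006,0]

```text
clock: 54.55
position: [0.4606, 0.2309, 0.02]
ee_rot: [0.692, 0.722, -0.0, 0.0]
ft_force: [-3.9, -2.8, 6.6]
grip_width: 0.273
```

Flat on the bar. Sliding.

Call:
jog_arm:
  steps: [0.01,0,-0.001,-0.0003,0,0.01,0,-0.004,-0.0003,0,0.01,0,-0.007,-0.0003,0,0.01,0,-0.01,-0.0003,0,0.01,0,-0.013,-0.0003,0,0.01,0,-0.016,-0.0003,0,0.01,0,-0.018,-0.0003,0,0.01,0,-0.019,-0.0003,0,0.01,0,-0.019,-0.0003,0,0.01,0,-0.019,-0.0003,0]

```text
clock: 55.55
position: [0.4417, 0.2302, 0.02]
ee_rot: [0.692, 0.722, 0.0, 0.0]
ft_force: [0.8, -0.7, 6.7]
grip_width: 0.273
```

Call:
jog_arm:
  steps: [0.01,0,-0.0006,0,0,0.01,0,-0.0012,0,0,0.01,0,-0.0018,0,0,0.01,0,-0.0024,0,0,0.01,0,-0.003,0,0,0.01,0,-0.0036,0,0,0.01,0,-0.004,0,0,0.01,0,-0.004,0,0,0.01,0,-0.004,0,0,0.01,0,-0.004,0,0]

```text
clock: 56.55
position: [0.438, 0.23, 0.02]
ee_rot: [0.692, 0.722, 0.0, 0.0]
ft_force: [5.6, -0.5, 4.7]
grip_width: 0.27
```

Call:
jog_arm:
  steps: [0.01,0,-0.0005,0,0,0.01,0,-0.001,0,0,0.01,0,-0.0015,0,0,0.01,0,-0.0015,0,0,0.01,0,-0.0015,0,0,0.01,0,-0.0015,0,0,0.01,0,-0.0015,0,0,0.01,0,-0.0015,0,0,0.01,0,-0.0015,0,0,0.01,0,-0.0015,0,0]

```text
clock: 57.55
position: [0.4378, 0.23, 0.0201]
ee_rot: [0.692, 0.722, 0.002, 0.001]
ft_force: [11.2, 1.4, -1.2]
grip_width: 0.274
```

```bash
python3 - <<'E'
from h import *
fit("w23c")
E
```

```text
[0.4378 0.23   0.0201] 2.3827057777560308 [11.2  1.4 -1.2] 0.273606807858719
```

View pics/w23c.png

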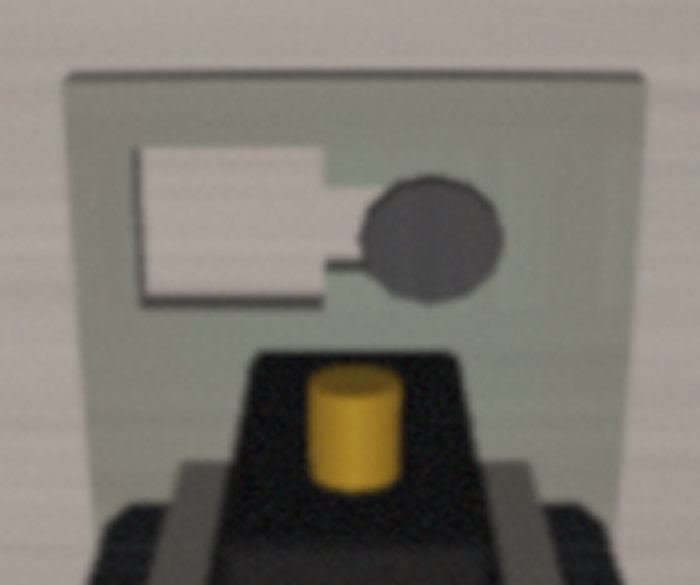

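Home and locked: the head at (432,240) covers the slot end, with 11.2 N at the stop. Releasing and lifting toward the keypad.

Call:
jog_arm:
  steps: [0.01,0,0.0015,0,0,0.01,0,0.0015,0,0,0.085,0,0.0015,0,0,0.085,0,0.0015,0,0,0.085,0,0.0015,0,0,0.085,0,0.0015,0,0,0.085,0,0.0015,0,0,0.085,0,0.0015,0,0,0.085,0,0.0015,-0.01,0,0.085,0,0.0015,-0.03,0]

```text
clock: 58.6
position: [0.4366, 0.2295, 0.0496]
ee_rot: [0.692, 0.722, -0.001, -0.001]
ft_force: [0.2, 0.3, 0.6]
grip_width: 0.996
```

Call:
jog_arm:
  steps: [0.085,0,0,-0.03,0,0.085,0,0,-0.06,0,0.085,0,0,-0.09,0,0.085,-0.03,0.03,-0.1,0,0,-0.065,0.06,-0.1,0,0,-0.1,0.09,-0.1,0,0,-0.135,0.12,-0.1,0,0,-0.17,0.15,-0.1,0,0,-0.2,0.18,-0.1,0,0,-0.23,0.21,-0.1,0]

```text
clock: 59.6
position: [0.6582, 0.0073, 0.1507]
ee_rot: [0.692, 0.722, 0.0, 0.0]
ft_force: [1.1, 0.6, -0.0]
grip_width: 0.003
```

```bash
python3 - <<'E'
from h import *
go(.690,-.0422,.10,0)
p,d=manip.camera("top");cv2.imwrite("pics/t24c.png",cv2.resize(p[160:290,150:400,::-1],None,fx=3.2,fy=3.2,interpolation=cv2.INTER_CUBIC))
E
```

```text
ref [0.6582 0.0073 0.1507 2.3789] shift x,y,z [-0.0507  0.0298  0.0507] twist 0.0415
```

View pics/t24c.png

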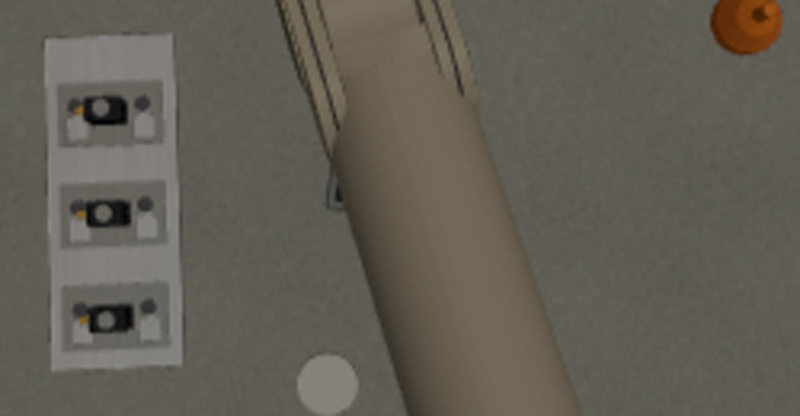

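All three are seated. Next is the square key: move above it and check by depth.

Call:
jog_arm:
  steps: [0,-0.02,0.012,0.01,0.04,0,-0.04,0.024,0.03,0.04,0,-0.051,0.03,0.05,0.042,0,-0.051,0.03,0.07,0.042,0,-0.051,0.03,0.08,0.042,0,-0.051,0.03,0.08,0.042,0,-0.051,0.03,0.08,0.042,0,-0.051,0.03,0.08,0.042,0,-0.051,0.03,0.08,0.042,0,-0.051,0.03,0.08,0.042]

```text
clock: 60.65
position: [0.6895, -0.0407, 0.0706]
ee_rot: [0.707, 0.707, 0.0, 0.0]
ft_force: [-0.0, -0.4, -0.3]
grip_width: -0.004
```

```bash
python3 - <<'E'
from h import *
c=manip.calibration("wrist");p,d=manip.camera("wrist");im=p[:,:,::-1].copy();cv2.imwrite("pics/w25.png",im)
go(.690,-.0422,.03,0)
P=np.array([[wpt(x,y,c,d) for x in range(190,320)] for y in range(150,240)])
m=(P[...,2]>.041)&(P[...,2]<.050)&(im[150:240,190:320].min(2)>140)
n,l,s,ce=cv2.connectedComponentsWithStats(m.astype(np.uint8));i=1+s[1:,4].argmax();q=P[l==i]
print(s[i],q.mean(0),cv2.minAreaRect(q[:,:2].astype(np.float32)*1000))
E
```

```text
ref [ 0.6894 -0.0407  0.0703 -0.    ] shift x,y,z [-0.0015  0.0006  0.0403] twist -0.0
[  38   42   50   46 1734] [ 0.68959462 -0.04034953  0.04423153] ((689.687255859375, -41.94905471801758), (31.300121307373047, 31.45826530456543), 81.8282470703125)
```

View pics/w25.png

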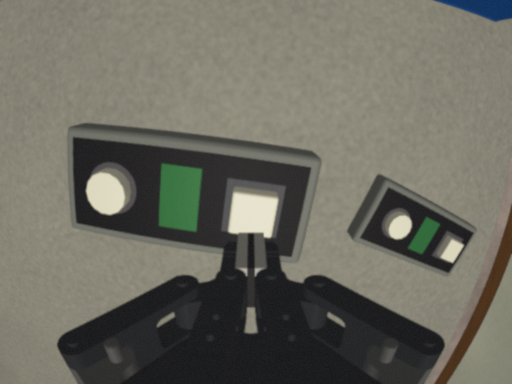

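The square key's centre is (0.6897,-0.0420), at pixel (253,211). Descending to a few mm above contact (TCP 0.028).

Call:
jog_arm:
  steps: [0,-0.001,0.0005,0.006,0,0,-0.001,0.0005,0.012,0,0,-0.001,0.0005,0.018,0,0,-0.001,0.0005,0.024,0,0,-0.001,0.0005,0.03,0,0,-0.001,0.0005,0.036,0,0,-0.001,0.0005,0.04,0,0,-0.001,0.0005,0.042,0,0,-0.001,0.0005,0.042,0,0,-0.001,0.0005,0.042,0]

```text
clock: 61.7
position: [0.6898, -0.0417, 0.028]
ee_rot: [0.707, 0.707, 0.0, 0.0]
ft_force: [0.3, 0.2, -1.0]
grip_width: 0.0
```

Call:
jog_arm:
  steps: [0,0,0,0.001,0,0,0,0,0.002,0,0,0,0,0.003,0,0,0,0,0.004,0,0,0,0,0.005,0,0,0,0,0.0055,0,0,0,0,0.006,0,0,0,0,0.006,0,0,0,0,0.006,0,0,0,0,0.006,0]

```text
clock: 62.7
position: [0.6898, -0.0418, 0.0225]
ee_rot: [0.707, 0.707, 0.0, 0.0]
ft_force: [-3.2, -0.2, 5.9]
grip_width: -0.005
```

Call:
jog_arm:
  steps: [0,0,0,0.0003,0,0,0,0,0.0006,0,0,0,0,0.0009,0,0,0,0,0.0012,0,0,0,0,0.0015,0,0,0,0,0.0018,0,0,0,0,0.0021,0,0,0,0,0.0021,0,0,0,0,0.0021,0,0,0,0,0.0021,0]

```text
clock: 63.7
position: [0.6898, -0.0418, 0.0207]
ee_rot: [0.707, 0.707, 0.0, 0.0]
ft_force: [-3.0, -1.2, 9.2]
grip_width: 0.001
```

Call:
jog_arm:
  steps: [0,0,0,0.0003,0,0,0,0,0.0006,0,0,0,0,0.0009,0,0,0,0,0.0012,0,0,0,0,0.0014,0,0,0,0,0.0014,0,0,0,0,0.0014,0,0,0,0,0.0014,0,0,0,0,0.0014,0,0,0,0,0.0014,0]

```text
clock: 64.7
position: [0.6897, -0.0418, 0.0184]
ee_rot: [0.707, 0.707, 0.0, 0.0]
ft_force: [-1.9, -0.4, 4.5]
grip_width: -0.002
```

It clicked (4.5 N). I'll lift clear and check everything.

Call:
jog_arm:
  steps: [0,0,0,-0.005,0,0,0,0,-0.02,0,0,0,0,-0.05,0,0,0,0,-0.09,0,0,0,0,-0.13,0,0,-0.04,-0.02,-0.14,0,0,-0.08,-0.05,-0.14,0,0,-0.12,-0.09,-0.14,0,0,-0.15,-0.12,-0.14,0,0,-0.18,-0.15,-0.14,0]

```text
clock: 65.7
position: [0.5378, -0.2238, 0.1592]
ee_rot: [0.708, 0.707, -0.0, 0.0]
ft_force: [0.3, -1.0, -0.2]
grip_width: -0.002
```

Call:
jog_arm:
  steps: [0,-0.04,-0.01,0,0,0,-0.06,-0.01,0,0,0,-0.06,-0.01,0,0,0,-0.06,-0.01,0,0,0,-0.06,-0.01,0,0,0,-0.06,-0.01,0,0,0,-0.06,-0.01,0,0,0,-0.06,-0.01,0,0,0,-0.06,-0.01,0,0,0,-0.06,-0.01,0,0]

```text
clock: 66.7
position: [0.5297, -0.2817, 0.1583]
ee_rot: [0.707, 0.707, -0.0, 0.0]
ft_force: [0.6, -0.1, -0.6]
grip_width: 0.001
```

```bash
python3 - <<'E'
from h import *
p,d=manip.camera("top");cv2.imwrite("pics/t26c.png",cv2.resize(p[150:300,150:410,::-1],None,fx=3,fy=3,interpolation=cv2.INTER_CUBIC))
c=manip.calibration("top");K=c["mtx"];T=np.array(c["world_to_cam"])
v,u=np.mgrid[:384,:512];W=(np.stack([(u-K[0,2])/K[0,0]*d,(v-K[1,2])/K[1,1]*d,d],-1)-T[:3,3])@T[:3,:3]
for cx,cy in((.6376,.2414),(.5377,.235),(.4378,.23)):
    m=(np.hypot(W[...,0]-cx,W[...,1]-cy)<.07)&(abs(W[...,0]-cx)<.031)&(abs(W[...,1]-cy)<.05)
    z=W[m][:,2];print("plate top z med",np.median(z[(z<.04)]).round(4),"stub",z.max().round(4))
for n,k in(("round",(.5816,-.027)),("square",(.6897,-.042)),("bulb",(.728,-.392)),("disc",(.375,.022))):
    m=np.hypot(W[...,0]-k[0],W[...,1]-k[1])<.012;print(n,np.median(W[m][:,2]).round(4))
E
```

```text
plate top z med 0.0253 stub 0.0924
plate top z med 0.0256 stub 0.0937
plate top z med 0.0255 stub 0.0926
round 0.045
square 0.0449
bulb 0.0683
disc 0.0355
```

View pics/t26c.png

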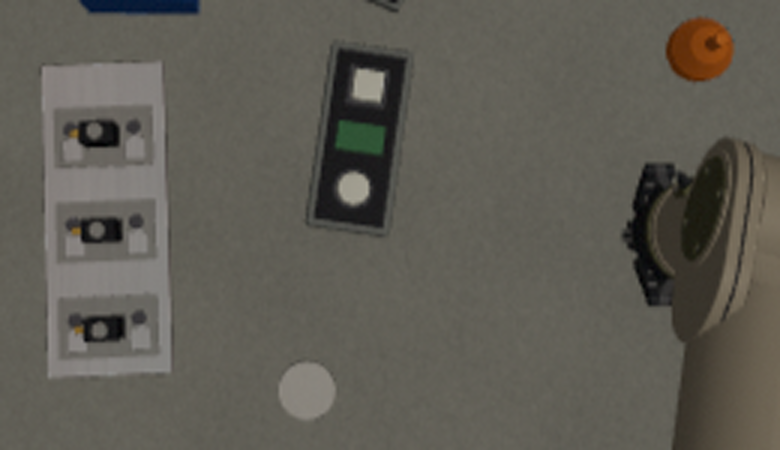

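All three plates lie flat (top faces at about 0.0255 m), the screw heads sit over the slot ends, both keys are back up at 0.045 m, and the bulb and disc are undisturbed.

```bash
python3 -c "
from workcell import manip
print(manip.hand_in())"
```

```text
the job is handed in; nothing more can be done
None
```

I pressed the round key of the large grey keypad, locked all three plates on the bar, then pressed the square key, and handed the job in at about 67 s.

- **Keys:** each was pressed only past its click. Force peaked at about 9 N and dropped to 4.2 N on the round key and 4.5 N on the square key. Both caps are back at 45 mm.
- **Plates:** each was lowered until it lay flat, slid about 22.5–23 mm, and held against the end stop at 11–12.5 N without moving. The last top view shows the plate tops at about 25.5 mm (26 mm expected) and the screw heads over the slot ends.
- **Bystanders:** the bulb and the acrylic disc are where they were, and the gripper is clear of everything.
- **Disagreement:** the closed fingertips touched the keys with the TCP reading about 38 mm lower than the stated 17 mm tip offset implies. I set heights from the wrist camera's depth image and the force readings instead.
- **Smaller mismatch:** my first estimate of plate A's position over its screws was about 3 mm off in y. I corrected it by looking through the plate's square mouth before lowering.
- **Not seen:** I noticed no slackening of the grip and no knocked plate.

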